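Load the spray-can shaker and hold its key switch on

ROBOT

A 6-joint arm with a two-finger parallel gripper is mounted at the origin on the work surface. World frame = base frame: x ahead of the robot, y to its left, z up, the work surface at z = 0. Lengths are in m, angles in rad, forces in N, time in s.
With the tool pointing down it reaches from about 0.375 to 0.925 m from the base axis. Payload 5.7 kg.
Tool frame: the origin (TCP) lies midway between the tips of the shut fingers; the grasp point (between the pads) lies 19 mm behind it; z points along the fingers, x is the direction in which the jaws open and shut, and the axes are right-handed (so a half turn about z gives the same grasp; the last joint's range is limited). The gripper opens to 88 mm and grips with 3 to 60 N. Pads are 20 mm wide; open, the fingers measure 115 mm over their backs; the gripper's body (75 mm by 178 mm) begins 61 mm behind the grasp point.
Start: joints at [1.031, 0.359, 1.51, -0, 1.272, -0.115], TCP at [0.247, 0.547, 0.223] pointing down, gripper open.
Joint ranges: [-2.97, 2.97], [-1.01, 2.36], [0.21, 2.38], [-0.96, 4.11], [0.2, 2.71], [-2.98, 2.98]. Speed limits (rad/s): [2.39, 2.39, 3.14, 3.14, 3.14, 3.14].

INTERFACE

Orientations are given as a unit quaternion [x, y, z, w].
In Python, from cell import r gives the robot as it stands.
- The arm moves only by the tool apply_moves, never from a script. Its argument "deltas" is a list of rows, each an object of numbers: "gripper": the opening, from -1 (shut) to 1 (fully open), so that 0 is half open; "dx", "dy", "dz": the shift along the tool's x, y, z in m; "rx", "ry", "rz": the turn, a rotation vector about the tool's x, y, z in units of 6 degrees (1.0 is 6 degrees). In form: [{"gripper": .., "dx": .., "dy": .., "dz": .., "rx": .., "ry": .., "rz": ..}, ...]. A call has 1 to 20 rows; each row is the pose to reach, as a shift and turn from the pose measured when the call began, along the tool's axes at that moment; what a row does not reach only later rows make up. A row lasts 1/12 s, in which the tool goes at most 41.7 mm and 7.16 degrees, less where a joint would pass 70% of its speed; a pose out of reach is approached as far as the arm can. A call with a gripper value outside its range is refused whole. The fingers move at their own pace and stop on an object; "squeeze" is the grip in N (left out, the last holds). Time passes only in rows, so rows that repeat a pose let the fingers close. It gives the time, the measured TCP pose, the force and the opening at its end, in the units of the state.
- r.get_obs(): the state, without advancing time (a new reading comes with each control period).
- r.snapshot(name): name is "side" or "top"; returns the picture (420x560x3 uint8, red, green, blue); there is no depth.
- r.camera_info(name): a dict with "fx", "fy", "cx", "cy" (pixels), "eye" and "orientation" of the camera in the world. Camera axes: x right, y down, z forward; pixel columns grow to the right and rows downward; lengths in m; the calibration is good to about 2 mm. A picture is of the moment at which its call begins. camera_info takes no time and is no camera call.
- r.job_done(): hands the job in, once; it reports no verdict.
The state is a dict: "time_s": time; "joint_pos": joint angles; "qvel": joint speeds; "joint_torque": joint torques, N m; "ee_pos": TCP position; "eef_rot": TCP orientation; "contact_force": force on the tool from outside, world axes, zero at the start; "ft_torque": the same for the moment, N m; "finger_gap": finger opening in m.
Only numpy, scipy, OpenCV 4.12 (cv2) and the standard library are available. Lean on these libraries where they do the work, as an engineer would, in place of code of your own. Each camera call takes 0.05 s, during which the arm holds its last target. There are 200 camera calls.

TASK

Stand the orange and the green spray can upright in the two empty cells of the shaker's holder, one in each, lowering them in rather than dropping them, and leave the grey can and the other things on the counter alone. Then take the red key from its stand, push it fully home in the console's lock, wiggling it past the sticky pins, and only then turn it clockwise a quarter turn as far as it goes. The switch springs back, so finish while still gripping the key and holding it turned.

Things in the scene. Friction and masses are not known exactly. Their poses are not given: they have to be found in the camera images.
- shaker: Aerosol shaker fixed to the counter: blue base 130 x 250 mm, 30 mm high, with an open aluminium holder 70 x 200 mm of three cells in a row along its y axis. Each cell is 60 mm square inside (walls and dividers 5 mm); its floor is 35 mm and the wall tops 95 mm above the counter. Origin: centre of the underside.
- cell0 (a point): Centre of the floor of the end cell on the shaker's +y side. It already holds the grey can.
- cell1 (a point): Centre of the floor of the middle cell, empty at the start.
- cell2 (a point): Centre of the floor of the end cell on the shaker's -y side, empty at the start.
- can_loaded: Grey-capped spray can, same size as the others, already standing in cell0. Leave it there.
- can_orange: Spray can with orange cap and band, standing on the counter: aluminium body 52 mm diameter and 122 mm tall, then a cap 48 mm diameter up to 158 mm; about 0.25 kg. Origin: centre of its underside, z up.
- can_green: Spray can with green cap and band, same size as the orange one. Origin: centre of its underside, z up.
- key: Key standing blade down in the stand. Red bow (head) 26 mm wide along its x, 10 mm thick along y, from 4 to 50 mm above its origin: pinch it across the 10 mm. Below: steel collar 34 x 14 x 4 mm, then a blade 4 mm thick, 20 mm wide along x for 22 mm, then a pointed nose 7 mm wide, 14 mm long. Origin: centre of the collar's underside, z up; 50 g. Works either way round (half turn about z).
- keystand: Wooden block 60 x 50 x 45 mm fixed to the counter, with a loose slot 24 x 9 mm (long side along its x) right through from the top; the key's collar rests on its top. Origin: centre of its underside.
- console: Grey key-switch console 90 x 100 x 70 mm, fixed, lock with a yellow ring in the middle of its top; white off mark on its -x, green run mark on its +y side. Origin: centre of its underside. Inside the lock sticky tumbler pins hold the blade some 10 mm short of home against a straight push of 10 N or more; keep a light push on (about 6 N) and twist the key 12 to 20 degrees one way and the other: it then slips past.
- keyway (a point): Centre of the keyway's mouth, on the face of the round steel lock, 74 mm above the counter. Keyway 21.5 mm wide along this point's x, 10 mm thick along its y, straight down, with a 4 mm chamfer on its two long sides. The key is home when its collar meets the lock face: its origin is then at this point. The point turns with the lock.
- lock (a joint): Turn of the lock (rad): 0 off (keyway along the console's x), grows clockwise seen from above, 1.57 a quarter turn, stop at 1.62. It springs back to 0 when let go: 0.05 N m needed at the start, 0.1 N m at a quarter turn. The key has play and can sit 0.2 to 0.3 rad askew (clockwise) in the lock, so turn it 0.35 rad further than the lock.
- tape: Yellow roll of tape 50 mm across, 22 mm high, lying flat among the cans. Bystander, leave it alone. Origin: centre of its underside.
- tin_small: Paint tin 66 mm across, 70 mm tall. Bystander, leave it alone. Origin: centre of its underside.
- brush: Paint brush lying on the counter. Bystander, leave it alone. Origin: about its middle, on its underside.
- scraper: Scraper lying on the counter. Bystander, leave it alone. Origin: about its middle, on its underside.
- fan_deck: White colour-card pack 50 x 160 x 22 mm lying on the counter. Bystander, leave it alone. Origin: centre of its underside.
Things that resemble listed ones, but are neither listed nor needed, are in the scene too. What is shaped like the can_green but yellow is not meant.

How it is judged:
On the way, in this order (a step that is already met when the one before it is completed fails the run):
1. orange and green can stand in the two empty cells, one in each, and are let go ((((horizontal distance between can_orange and cell1 below 0.012 m and z of can_orange in the frame of cell1 below 0.006 m and angle between can_orange's own z axis and vertical below 0.15 rad) and (horizontal distance between can_green and cell2 below 0.012 m and z of can_green in the frame of cell2 below 0.006 m and angle between can_green's own z axis and vertical below 0.15 rad)) or ((horizontal distance between can_orange and cell2 below 0.012 m and z of can_orange in the frame of cell2 below 0.006 m and angle between can_orange's own z axis and vertical below 0.15 rad) and (horizontal distance between can_green and cell1 below 0.012 m and z of can_green in the frame of cell1 below 0.006 m and angle between can_green's own z axis and vertical below 0.15 rad))) and horizontal distance between can_loaded and cell0 below 0.012 m and z of can_loaded in the frame of cell0 below 0.006 m and angle between can_loaded's own z axis and vertical below 0.15 rad and contact force between the fingers and can_orange below 0.3 N and contact force between the fingers and can_green below 0.3 N), for 0.2 s.
2. key fully home in the lock, lock not yet turned (z of key in the frame of keyway below 0.003 m and horizontal distance between key and keyway below 0.004 m and angle between key's own z axis and vertical below 0.15 rad and value of joint lock below 0.4 rad), for 0.1 s.
3. key turned a quarter and held (z of key in the frame of keyway below 0.003 m and horizontal distance between key and keyway below 0.004 m and angle between key's own z axis and vertical below 0.15 rad and value of joint lock above 1.15 rad and contact force between the fingers and key above 1.5 N), for 0.2 s.
At the end, for the whole second after the job is handed in: One can per cell, each within 12 mm of the cell centre, on the floor, upright within 0.15 rad, the grey one where it was; key home (collar within 3 mm of the lock face, 4 mm of its axis, upright within 0.15 rad), lock beyond 1.15 rad, and the fingers still grip the key with over 1.5 N (all of step 3 and (((horizontal distance between can_orange and cell1 below 0.012 m and z of can_orange in the frame of cell1 below 0.006 m and angle between can_orange's own z axis and vertical below 0.15 rad) and (horizontal distance between can_green and cell2 below 0.012 m and z of can_green in the frame of cell2 below 0.006 m and angle between can_green's own z axis and vertical below 0.15 rad)) or ((horizontal distance between can_orange and cell2 below 0.012 m and z of can_orange in the frame of cell2 below 0.006 m and angle between can_orange's own z axis and vertical below 0.15 rad) and (horizontal distance between can_green and cell1 below 0.012 m and z of can_green in the frame of cell1 below 0.006 m and angle between can_green's own z axis and vertical below 0.15 rad))) and horizontal distance between can_loaded and cell0 below 0.012 m and z of can_loaded in the frame of cell0 below 0.006 m and angle between can_loaded's own z axis and vertical below 0.15 rad); the arm keeps its last pose, push and grip.
It fails at once if a bystander pushed more than 40 mm away (distance of any of tape, tin_small, brush, scraper, fan_deck from where it was at the start of the episode above 0.04 m).
It fails at once if grey can taken out of its cell (distance of can_loaded from where it was at the start of the episode above 0.03 m).
It fails at once if a can knocked over or tipped far (angle between any of can_orange, can_green's own z axis and vertical above 0.7 rad).
It fails at once if a can dropped into a cell from more than 40 mm (((horizontal distance between can_orange and cell1 below 0.03 m or horizontal distance between can_orange and cell2 below 0.03 m) and height (world z) of can_orange above 0.075 m and contact force between the fingers and can_orange below 0.05 N) or ((horizontal distance between can_green and cell1 below 0.03 m or horizontal distance between can_green and cell2 below 0.03 m) and height (world z) of can_green above 0.075 m and contact force between the fingers and can_green below 0.05 N)).
It also fails if it takes over 72 s, if anything falls off the work surface, if the arm or the gripper's body presses on something with over 40 N, if the wrist force passes 120 N, or if a joint passes its speed limit or range.

## Working session

There is one attempt and no reset: what is moved stays moved. The work goes in short steps, Python scripts to look and compute and a tool call to move; the robot and the scene stay as the last step left them, time stands still between calls to the robot, and variables do not carry over. Pictures are saved under pics/ and viewed, about 8 in all and at most 12, crops included, and the job is handed in when it is done.

Besides the shell and the picture viewer there is one more tool, called after ">>>" by a JSON object that holds its "fn" and its "kwargs". apply_moves: Moves the arm, as the interface text tells. Its arguments: {"type":"object","properties":{"deltas":{"type":"array","items":{"type":"object","properties":{"gripper":{"type":"number"},"dx":{"type":"number"},"dy":{"type":"number"},"dz":{"type":"number"},"rx":{"type":"number"},"ry":{"type":"number"},"rz":{"type":"number"}}}},"squeeze":{"type":"number"}},"required":["deltas"]}

```bash
mkdir -p pics; ls
python3 - <<'E'
from cell import r
import cv2
print(r.get_obs())
for n in("side","top"):
    i=r.snapshot(n); cv2.imwrite(f"pics/{n}0.png",i[...,::-1]); print(r.camera_info(n))
E
```

```text
pics
{'time_s': 0.0, 'joint_pos': array([ 1.03086831e+00,  3.59487802e-01,  1.51143708e+00, -5.31748561e-05,
        1.27251823e+00, -1.15100375e-01]), 'qvel': array([-0.00132843, -0.00047088, -0.00136971, -0.00227235, -0.00053345,
        0.00047833]), 'joint_torque': array([-1.58419520e-03, -5.15381670e+01, -2.70722026e+01,  6.72774157e-02,
        3.54226353e-02, -1.47828273e-04]), 'ee_pos': array([0.24695788, 0.546045  , 0.22181809]), 'eef_rot': array([ 8.40282172e-01,  5.42148517e-01, -8.18693147e-04,  4.31788974e-04]), 'contact_force': array([ 0.28780513,  0.14127026, -0.36161366]), 'ft_torque': array([ 0.00365814, -0.01037852,  0.02684797]), 'finger_gap': 0.08784132754688279}
{'fx': 495.7239838941984, 'fy': 495.7239838941984, 'cx': 279.03364775703375, 'cy': 211.09432892991722, 'eye': array([ 0.38906772, -1.03922752,  0.81822766]), 'orientation': array([ 0.87881715, -0.07920956,  0.03319529, -0.46936588])}
{'fx': 529.2425861090333, 'fy': 529.2425861090333, 'cx': 286.6137541820632, 'cy': 217.92796610625308, 'eye': array([0.39953875, 0.01691864, 1.81916369]), 'orientation': array([ 0.70990928, -0.70284388,  0.03627588, -0.02689543])}
```

View pics/top0.png

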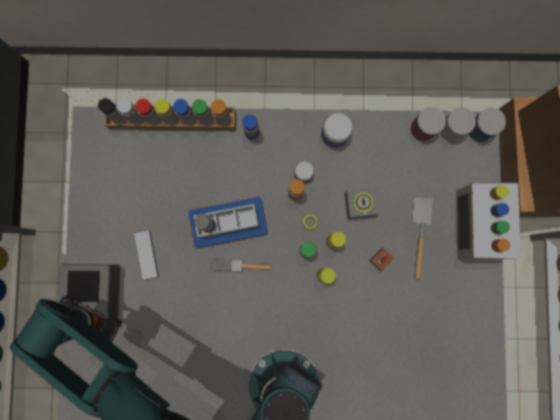

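View pics/side0.png

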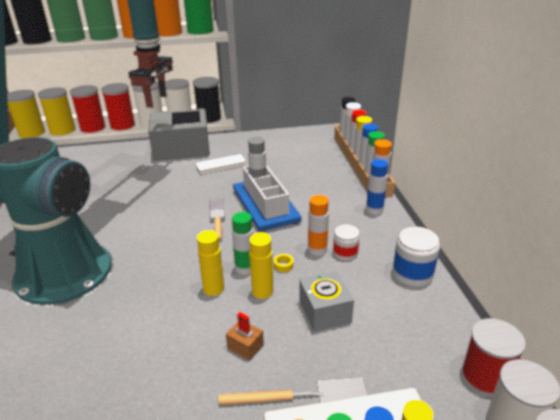

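The top view shows the orange can at (297,188) with a tin at (304,171), the green can at (309,249), the shaker at (228,222), the console at (362,204) and the key stand at (382,259). Yellow lookalikes are at (338,240) and (328,276). I'll measure by colour next.

```bash
cat > h.py <<'E'
import numpy as np, cv2
from cell import r
from scipy.spatial.transform import Rotation as R
def ray(n,u,v):
    c=r.camera_info(n); d=R.from_quat(c["orientation"]).apply([(u-c["cx"])/c["fx"],(v-c["cy"])/c["fy"],1.]); return c["eye"],d
def onz(n,u,v,z):
    e,d=ray(n,u,v); return e+d*(z-e[2])/d[2]
def tri(ut,us):
    (a,d),(b,f)=ray("top",*ut),ray("side",*us); d=d/np.linalg.norm(d);f=f/np.linalg.norm(f)
    A=np.stack([d,-f],1); s=np.linalg.lstsq(A,b-a,rcond=None)[0]; p,q=a+d*s[0],b+f*s[1]
    return (p+q)/2,np.linalg.norm(p-q)
def proj(n,p):
    c=r.camera_info(n); q=R.from_quat(c["orientation"]).inv().apply(np.array(p)-c["eye"]); return np.array([c["fx"]*q[0]/q[2]+c["cx"],c["fy"]*q[1]/q[2]+c["cy"]])
def comps(img,lo,hi,box,amin=8):
    """img BGR; HSV range; box u0,v0,u1,v1 -> list (area, minAreaRect) in pixel coords"""
    h=cv2.cvtColor(img,cv2.COLOR_BGR2HSV); m=cv2.inRange(h,lo,hi); k=np.zeros_like(m); k[box[1]:box[3],box[0]:box[2]]=1; m*=k
    cs,_=cv2.findContours(m,cv2.RETR_EXTERNAL,cv2.CHAIN_APPROX_NONE)
    return sorted([(cv2.contourArea(c),cv2.minAreaRect(c),cv2.boundingRect(c)) for c in cs if len(c)>=amin],key=lambda t:-t[0])
E
python3 - <<'E'
from h import *
np.set_printoptions(precision=4,suppress=True)
t=cv2.imread("pics/top0.png"); s=cv2.imread("pics/side0.png")
C={"orange":((5,120,90),(18,255,255),(280,170,315,210),(300,185,340,265)),
"green":((45,120,50),(80,255,255),(295,235,325,270),(225,205,262,275)),
"yellow":((22,120,90),(34,255,255),(300,195,380,300),(190,220,350,310)),
"red":((0,150,90),(4,255,255),(365,240,400,275),(230,305,260,340)),
"red2":((172,150,90),(180,255,255),(365,240,400,275),(230,305,260,340)),
"wood":((5,100,40),(18,255,200),(365,240,400,275),(220,310,270,360)),
"blue":((105,120,50),(125,255,255),(180,190,275,250),(225,170,305,230))}
for k,(lo,hi,bt,bs) in C.items():
    print(k); 
    for n,i,b in(("top",t,bt),("side",s,bs)):
        for a,mr,br in comps(i,lo,hi,b): print(" ",n,a,np.round(mr[0],1),np.round(mr[1],1),round(mr[2]),br, onz(n,*mr[0],{"red":.075,"red2":.075,"wood":.045,"blue":.03}.get(k,.14)))
c=cv2.resize(t[150:310,180:430],None,fx=3.2,fy=3.2,interpolation=cv2.INTER_CUBIC); cv2.imwrite("pics/c1.png",cv2.convertScaleAbs(c,alpha=1.4))
E
```

```text
orange
  top 155.5 [296.5 186.5] [15. 13.] 90 (290, 179, 14, 16) [ 0.6515 -0.0354  0.14  ]
  side 307.5 [319. 205.] [20. 18.] 90 (310, 195, 19, 21) [ 0.6531 -0.0339  0.14  ]
  side 264.0 [317.5 239.5] [17. 19.] 0 (309, 230, 18, 20) [ 0.6162 -0.1717  0.14  ]
green
  top 111.0 [308. 249.] [12. 12.] 90 (302, 243, 13, 13) [ 0.4519 -0.0734  0.14  ]
  side 306.5 [241.5 222. ] [20. 19.] 90 (232, 212, 20, 21) [ 0.4549 -0.07    0.14  ]
  side 176.5 [242. 259.] [16. 14.] 90 (235, 251, 15, 17) [ 0.4409 -0.2082  0.14  ]
yellow
  top 189.5 [326.  275.5] [15. 16.] 90 (318, 268, 17, 16) [ 0.3689 -0.1308  0.14  ]
  top 180.5 [337.  239.5] [15. 16.] 90 (329, 232, 17, 16) [ 0.483  -0.1655  0.14  ]
  top 128.5 [309.9 221.7] [13. 13.] 27 (303, 215, 14, 14) [ 0.5388 -0.079   0.14  ]
  top 23.5 [363.  202.5] [15. 18.] 90 (354, 195, 19, 16) [ 0.6023 -0.2487  0.14  ]
  side 1585.5 [271.1 264.1] [66.3 42.7] 85 (249, 232, 44, 67) [ 0.4997 -0.2367  0.14  ]
  side 1251.0 [209.9 262.6] [65.5 21.7] 84 (197, 230, 27, 66) [ 0.3723 -0.2072  0.14  ]
  side 443.0 [325.5 288.5] [19. 29.] 90 (311, 279, 30, 20) [ 0.5942 -0.3314  0.14  ]
red
  top 12.5 [384.8 258.8] [2.1 7.1] 45 (382, 256, 6, 6) [ 0.4244 -0.3301  0.075 ]
  side 139.5 [243. 322.] [10. 20.] 0 (238, 312, 11, 21) [ 0.426  -0.3281  0.075 ]
red2
wood
  top 237.0 [381.8 258.8] [14.8 17. ] 45 (371, 249, 22, 21) [ 0.4247 -0.326   0.045 ]
  side 754.5 [244.1 338.8] [36.4 32.1] 29 (226, 322, 37, 38) [ 0.4246 -0.3453  0.045 ]
blue
  top 2513.5 [227.5 222.1] [36.4 72.1] 79 (190, 198, 77, 49) [0.5436 0.194  0.03  ]
  side 785.5 [262.7 211.1] [73.8 35.9] 23 (234, 183, 66, 47) [0.531  0.1295 0.03  ]
```

View pics/c1.png

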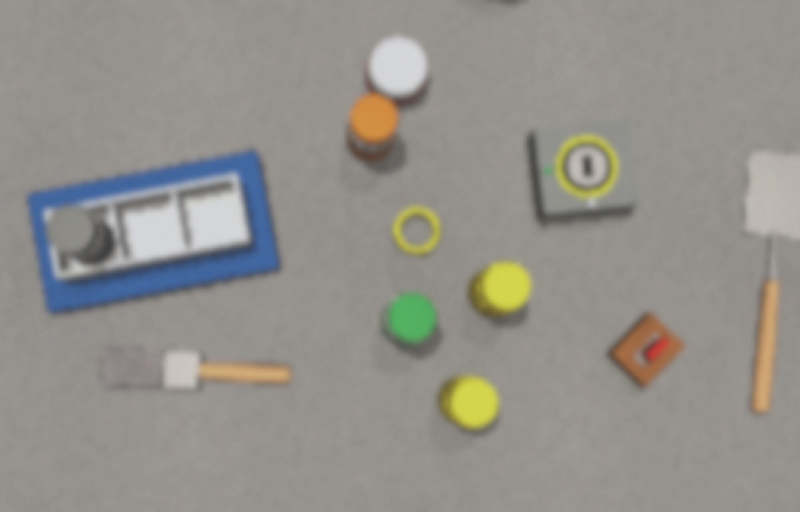

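The enlarged top view shows two empty cells on the right of the shaker. The key slot in the console runs nearly along robot x, with the off mark on the robot side, and the key is diagonal in its stand.

Run:
```python
from h import *
np.set_printoptions(precision=4,suppress=True)
t=cv2.imread("pics/top0.png"); s=cv2.imread("pics/side0.png")
print("orange",tri((296.5,186.5),(319,205)),"green",tri((308,249),(241.5,222)))
print("tin z.07",onz("top",304.4,171.3,.07),"tape",onz("top",309.9,221.7,.011))
for n,b in(("top",(345,185,382,222)),("side",(305,272,348,303))):
    for a,mr,br in comps(t if n=="top" else s,(20,80,60),(36,255,255),b)[:2]: print("ring",n,a,mr,br,onz(n,br[0]+br[2]/2-.5,br[1]+br[3]/2-.5,.074))
def box(lo,hi,b,z,name):
    a,mr,br=comps(t,lo,hi,b)[0]; p=np.array([onz("top",*q,z) for q in cv2.boxPoints(mr)])[:,:2]
    e=p[1]-p[0],p[2]-p[1]
    print(name,p.mean(0),[(round(np.linalg.norm(v),4),round(np.degrees(np.arctan2(v[1],v[0])),1)) for v in e])
box((105,120,50),(125,255,255),(180,190,275,250),.015,"blue")
box((5,100,40),(18,255,200),(365,240,400,275),.0225,"wood")
box((0,100,60),(5,255,255),(365,240,400,275),.095,"red")
g=cv2.cvtColor(t,cv2.COLOR_BGR2GRAY)
# holder bright mask
box((0,0,135),(180,60,255),(190,200,265,245),.095,"holder@.095")
# keyway dark blob
k=g[192:214,352:374]; print(k[6:16,5:17])
c=lambda a,z=.07:onz("top",180+a[0]/3.2,150+a[1]/3.2,z)[:2]
for a,b2 in(((540,220),(632,208)),((530,132),(540,220)),((592,202),(587,166))):
    v=c(b2)-c(a); print("console edge",c(a),np.degrees(np.arctan2(v[1],v[0])),np.linalg.norm(v))
b=cv2.resize(s[170:360,190:390],None,fx=4,fy=3,interpolation=cv2.INTER_CUBIC)
```

```text
orange (array([ 0.652 , -0.0355,  0.141 ]), np.float64(0.001318133071115072)) green (array([ 0.4533, -0.0734,  0.1423]), np.float64(0.002804369828357912))
tin z.07 [ 0.7137 -0.0636  0.07  ] tape [ 0.5495 -0.0863  0.011 ]
ring top 282.0 ((362.5, 201.5), (19.0, 19.0), 90.0) (353, 192, 20, 20) [ 0.6136 -0.2575  0.074 ]
ring side 492.0 ((326.0, 288.5), (21.0, 30.0), 90.0) (311, 278, 31, 22) [ 0.6152 -0.2627  0.074 ]
blue [0.545  0.1952] [(np.float64(0.2463), np.float64(-78.5)), (np.float64(0.1253), np.float64(-168.6))]
wood [ 0.425  -0.3304] [(np.float64(0.0581), np.float64(-45.0)), (np.float64(0.05), np.float64(-134.8))]
red [ 0.4241 -0.3245] [(np.float64(0.0255), np.float64(-45.1)), (np.float64(0.0091), np.float64(-134.8))]
holder@.095 [0.5506 0.1241] [(np.float64(0.0557), np.float64(-78.0)), (np.float64(0.0477), np.float64(-167.9))]
[[ 93 107 123 128 122 112 105 111 123 129 123 108]
 [ 93 117 130 130 116  93  80  93 118 131 131 119]
 [ 98 121 133 131 115  85  63  82 116 132 134 124]
 [100 123 134 132 118  85  59  79 114 131 134 126]
 [ 98 122 133 133 120  87  59  75 109 129 134 126]
 [ 94 120 132 134 120  90  63  74 106 128 133 124]
 [ 89 114 130 132 123 100  81  88 110 128 131 119]
 [ 88 103 121 129 126 116 109 110 121 127 124 109]
 [ 96  92 105 118 122 123 122 122 123 121 110  96]
 [111  97  91  97 104 110 113 113 108 102  94  95]]
console edge [ 0.5558 -0.2121] -81.95700334946469 0.09680665744880675
console edge [ 0.6479 -0.2018] -173.5859843185551 0.09264573869552306
console edge [ 0.5752 -0.2663] 7.680053616536479 0.03797966889097412
```

```bash
cat >> h.py <<'E'
def plan(*targets):
    """targets (x,y,z,yawdeg): tool pointing down; prints deltas from the measured pose"""
    o=r.get_obs(); Q=R.from_quat(o["eef_rot"]); x=Q.as_matrix()[:,0]
    print("t",round(o["time_s"],2),"tcp",np.round(o["ee_pos"],4),"yaw",round(np.degrees(np.arctan2(x[1],x[0])),2),"j6",round(o["joint_pos"][5],2),"gap",round(o["finger_gap"],4),"F",np.round(o["contact_force"],1))
    for *p,yaw in targets:
        T=R.from_euler("z",yaw,degrees=True)*R.from_euler("x",180,degrees=True)
        d=Q.inv().apply(np.array(p)-o["ee_pos"]); w=np.degrees((Q.inv()*T).as_rotvec())/6
        print("->",p,yaw,"d",np.round(d,4),"r",np.round(w,3))
E
python3 -c "
from h import *
plan((.35,.3,.27,11.5),(.4533,-.073,.27,11.5))"
```

```text
t 0.1 tcp [0.247  0.5461 0.2219] yaw 65.66 j6 -0.12 gap 0.0879 F [-0.1 -0.3 -0. ]
-> [0.35, 0.3, 0.27] 11.5 d [-0.1819  0.1953 -0.0478] r [6.000e-03 1.500e-02 9.027e+00]
-> [0.4533, -0.073, 0.27] 11.5 d [-0.4791  0.4432 -0.0474] r [6.000e-03 1.500e-02 9.027e+00]
```

>>> {"fn": "apply_moves", "kwargs": {"deltas": [{"gripper": 1, "dx": -0.03, "dy": 0.03, "dz": -0.045, "rz": 0.8}, {"gripper": 1, "dx": -0.182, "dy": 0.195, "dz": -0.048, "rz": 9.03}, {"gripper": 1, "dx": -0.182, "dy": 0.195, "dz": -0.048, "rz": 9.03}, {"gripper": 1, "dx": -0.182, "dy": 0.195, "dz": -0.048, "rz": 9.03}, {"gripper": 1, "dx": -0.182, "dy": 0.195, "dz": -0.048, "rz": 9.03}, {"gripper": 1, "dx": -0.182, "dy": 0.195, "dz": -0.048, "rz": 9.03}, {"gripper": 1, "dx": -0.479, "dy": 0.443, "dz": -0.048, "rz": 9.03}, {"gripper": 1, "dx": -0.479, "dy": 0.443, "dz": -0.048, "rz": 9.03}, {"gripper": 1, "dx": -0.479, "dy": 0.443, "dz": -0.048, "rz": 9.03}, {"gripper": 1, "dx": -0.479, "dy": 0.443, "dz": -0.048, "rz": 9.03}, {"gripper": 1, "dx": -0.479, "dy": 0.443, "dz": -0.048, "rz": 9.03}, {"gripper": 1, "dx": -0.479, "dy": 0.443, "dz": -0.048, "rz": 9.03}, {"gripper": 1, "dx": -0.479, "dy": 0.443, "dz": -0.048, "rz": 9.03}, {"gripper": 1, "dx": -0.479, "dy": 0.443, "dz": -0.048, "rz": 9.03}, {"gripper": 1, "dx": -0.479, "dy": 0.443, "dz": -0.048, "rz": 9.03}, {"gripper": 1, "dx": -0.479, "dy": 0.443, "dz": -0.048, "rz": 9.03}, {"gripper": 1, "dx": -0.479, "dy": 0.443, "dz": -0.048, "rz": 9.03}, {"gripper": 1, "dx": -0.479, "dy": 0.443, "dz": -0.048, "rz": 9.03}, {"gripper": 1, "dx": -0.479, "dy": 0.443, "dz": -0.048, "rz": 9.03}, {"gripper": 1, "dx": -0.479, "dy": 0.443, "dz": -0.048, "rz": 9.03}], "squeeze": 25}}

```text
schema error: expected keys gripper, dx, dy, dz, rx, ry, rz
```

```bash
python3 -c "
from h import *
plan((.4533,-.073,.18,11.5),(.4533,-.073,.088,11.5))
import cv2
s=r.snapshot('side')[...,::-1]; cv2.imwrite('pics/s1.png',cv2.resize(s[150:360,190:400],None,fx=2.8,fy=2.8))"
```

```text
t 0.1 tcp [0.247  0.5461 0.2219] yaw 65.66 j6 -0.12 gap 0.0879 F [-0.1 -0.3 -0. ]
-> [0.4533, -0.073, 0.18] 11.5 d [-0.479   0.4432  0.0426] r [6.000e-03 1.500e-02 9.027e+00]
-> [0.4533, -0.073, 0.088] 11.5 d [-0.4789  0.4432  0.1346] r [6.000e-03 1.500e-02 9.027e+00]
```

All seven keys are required in each row. The arm didn't move.

>>> {"fn": "apply_moves", "kwargs": {"deltas": [{"gripper": 1, "dx": -0.03, "dy": 0.03, "dz": -0.045, "rx": 0, "ry": 0, "rz": 0.8}, {"gripper": 1, "dx": -0.182, "dy": 0.195, "dz": -0.048, "rx": 0, "ry": 0, "rz": 9.03}, {"gripper": 1, "dx": -0.182, "dy": 0.195, "dz": -0.048, "rx": 0, "ry": 0, "rz": 9.03}, {"gripper": 1, "dx": -0.182, "dy": 0.195, "dz": -0.048, "rx": 0, "ry": 0, "rz": 9.03}, {"gripper": 1, "dx": -0.182, "dy": 0.195, "dz": -0.048, "rx": 0, "ry": 0, "rz": 9.03}, {"gripper": 1, "dx": -0.182, "dy": 0.195, "dz": -0.048, "rx": 0, "ry": 0, "rz": 9.03}, {"gripper": 1, "dx": -0.479, "dy": 0.443, "dz": -0.048, "rx": 0, "ry": 0, "rz": 9.03}, {"gripper": 1, "dx": -0.479, "dy": 0.443, "dz": -0.048, "rx": 0, "ry": 0, "rz": 9.03}, {"gripper": 1, "dx": -0.479, "dy": 0.443, "dz": -0.048, "rx": 0, "ry": 0, "rz": 9.03}, {"gripper": 1, "dx": -0.479, "dy": 0.443, "dz": -0.048, "rx": 0, "ry": 0, "rz": 9.03}, {"gripper": 1, "dx": -0.479, "dy": 0.443, "dz": -0.048, "rx": 0, "ry": 0, "rz": 9.03}, {"gripper": 1, "dx": -0.479, "dy": 0.443, "dz": -0.048, "rx": 0, "ry": 0, "rz": 9.03}, {"gripper": 1, "dx": -0.479, "dy": 0.443, "dz": -0.048, "rx": 0, "ry": 0, "rz": 9.03}, {"gripper": 1, "dx": -0.479, "dy": 0.443, "dz": -0.048, "rx": 0, "ry": 0, "rz": 9.03}, {"gripper": 1, "dx": -0.479, "dy": 0.443, "dz": -0.048, "rx": 0, "ry": 0, "rz": 9.03}, {"gripper": 1, "dx": -0.479, "dy": 0.443, "dz": -0.048, "rx": 0, "ry": 0, "rz": 9.03}, {"gripper": 1, "dx": -0.479, "dy": 0.443, "dz": -0.048, "rx": 0, "ry": 0, "rz": 9.03}, {"gripper": 1, "dx": -0.479, "dy": 0.443, "dz": -0.048, "rx": 0, "ry": 0, "rz": 9.03}, {"gripper": 1, "dx": -0.479, "dy": 0.443, "dz": -0.048, "rx": 0, "ry": 0, "rz": 9.03}, {"gripper": 1, "dx": -0.479, "dy": 0.443, "dz": -0.048, "rx": 0, "ry": 0, "rz": 9.03}], "squeeze": 25}}

```text
time_s: 1.82
ee_pos: [0.4525, -0.0714, 0.2703]
eef_rot: [0.995, 0.101, -0.001, 0.0]
contact_force: [-0.7, 0.2, 0.3]
finger_gap: 0.088
```

```bash
python3 -c "
from h import *
plan((.4533,-.073,.18,11.5),(.4533,-.073,.088,11.5))
import cv2
for n in ('side','top'): cv2.imwrite(f'pics/{n}1.png',r.snapshot(n)[...,::-1])"
```

```text
t 1.82 tcp [ 0.4525 -0.0714  0.2703] yaw 11.54 j6 -0.51 gap 0.088 F [-0.7  0.2  0.3]
-> [0.4533, -0.073, 0.18] 11.5 d [0.0006 0.0017 0.0903] r [0.001 0.017 0.007]
-> [0.4533, -0.073, 0.088] 11.5 d [0.0007 0.0017 0.1823] r [0.001 0.017 0.007]
```

>>> {"fn": "apply_moves", "kwargs": {"deltas": [{"gripper": 1, "dx": 0.0007, "dy": 0.0017, "dz": 0.03, "rx": 0, "ry": 0, "rz": 0}, {"gripper": 1, "dx": 0.0007, "dy": 0.0017, "dz": 0.06, "rx": 0, "ry": 0, "rz": 0}, {"gripper": 1, "dx": 0.0007, "dy": 0.0017, "dz": 0.09, "rx": 0, "ry": 0, "rz": 0}, {"gripper": 1, "dx": 0.0007, "dy": 0.0017, "dz": 0.12, "rx": 0, "ry": 0, "rz": 0}, {"gripper": 1, "dx": 0.0007, "dy": 0.0017, "dz": 0.15, "rx": 0, "ry": 0, "rz": 0}, {"gripper": 1, "dx": 0.0007, "dy": 0.0017, "dz": 0.182, "rx": 0, "ry": 0, "rz": 0}, {"gripper": 1, "dx": 0.0007, "dy": 0.0017, "dz": 0.182, "rx": 0, "ry": 0, "rz": 0}, {"gripper": -0.2, "dx": 0.0007, "dy": 0.0017, "dz": 0.182, "rx": 0, "ry": 0, "rz": 0}, {"gripper": -0.2, "dx": 0.0007, "dy": 0.0017, "dz": 0.182, "rx": 0, "ry": 0, "rz": 0}, {"gripper": -0.2, "dx": 0.0007, "dy": 0.0017, "dz": 0.182, "rx": 0, "ry": 0, "rz": 0}, {"gripper": -0.2, "dx": 0.0007, "dy": 0.0017, "dz": 0.182, "rx": 0, "ry": 0, "rz": 0}, {"gripper": -0.2, "dx": 0.0007, "dy": 0.0017, "dz": 0.182, "rx": 0, "ry": 0, "rz": 0}, {"gripper": -0.2, "dx": 0.0007, "dy": 0.0017, "dz": 0.182, "rx": 0, "ry": 0, "rz": 0}, {"gripper": -0.2, "dx": 0.0007, "dy": 0.0017, "dz": 0.182, "rx": 0, "ry": 0, "rz": 0}], "squeeze": 25}}

```text
time_s: 3.08
ee_pos: [0.4543, -0.0732, 0.0895]
eef_rot: [0.995, 0.101, 0.0, 0.001]
contact_force: [-1.3, 0.9, 7.6]
finger_gap: 0.0517
```

```bash
python3 -c "
from h import *
plan((.4533,-.073,.25,11.5),(.545,.1952,.25,11.5))"
```

```text
t 3.08 tcp [ 0.4543 -0.0732  0.0895] yaw 11.6 j6 -0.51 gap 0.0517 F [-1.3  0.9  7.6]
-> [0.4533, -0.073, 0.25] 11.5 d [-8.000e-04 -1.000e-04 -1.605e-01] r [ 0.015 -0.003  0.017]
-> [0.545, 0.1952, 0.25] 11.5 d [ 0.1429 -0.2444 -0.1608] r [ 0.015 -0.003  0.017]
```

>>> {"fn": "apply_moves", "kwargs": {"deltas": [{"gripper": -0.2, "dx": 0, "dy": 0, "dz": -0.015, "rx": 0, "ry": 0, "rz": 0}, {"gripper": -0.2, "dx": 0, "dy": 0, "dz": -0.045, "rx": 0, "ry": 0, "rz": 0}, {"gripper": -0.2, "dx": 0, "dy": 0, "dz": -0.075, "rx": 0, "ry": 0, "rz": 0}, {"gripper": -0.2, "dx": 0, "dy": 0, "dz": -0.105, "rx": 0, "ry": 0, "rz": 0}, {"gripper": -0.2, "dx": 0, "dy": 0, "dz": -0.135, "rx": 0, "ry": 0, "rz": 0}, {"gripper": -0.2, "dx": 0.007, "dy": -0.012, "dz": -0.16, "rx": 0, "ry": 0, "rz": 0}, {"gripper": -0.2, "dx": 0.021, "dy": -0.036, "dz": -0.161, "rx": 0, "ry": 0, "rz": 0}, {"gripper": -0.2, "dx": 0.036, "dy": -0.061, "dz": -0.161, "rx": 0, "ry": 0, "rz": 0}, {"gripper": -0.2, "dx": 0.05, "dy": -0.086, "dz": -0.161, "rx": 0, "ry": 0, "rz": 0}, {"gripper": -0.2, "dx": 0.064, "dy": -0.11, "dz": -0.161, "rx": 0, "ry": 0, "rz": 0}, {"gripper": -0.2, "dx": 0.079, "dy": -0.134, "dz": -0.161, "rx": 0, "ry": 0, "rz": 0}, {"gripper": -0.2, "dx": 0.093, "dy": -0.159, "dz": -0.161, "rx": 0, "ry": 0, "rz": 0}, {"gripper": -0.2, "dx": 0.107, "dy": -0.183, "dz": -0.161, "rx": 0, "ry": 0, "rz": 0}, {"gripper": -0.2, "dx": 0.121, "dy": -0.208, "dz": -0.161, "rx": 0, "ry": 0, "rz": 0}, {"gripper": -0.2, "dx": 0.134, "dy": -0.23, "dz": -0.161, "rx": 0, "ry": 0, "rz": 0}, {"gripper": -0.2, "dx": 0.143, "dy": -0.244, "dz": -0.161, "rx": 0, "ry": 0, "rz": 0}, {"gripper": -0.2, "dx": 0.143, "dy": -0.244, "dz": -0.161, "rx": 0, "ry": 0, "rz": 0}, {"gripper": -0.2, "dx": 0.143, "dy": -0.244, "dz": -0.161, "rx": 0, "ry": 0, "rz": 0}], "squeeze": 25}}

```text
time_s: 4.58
ee_pos: [0.5448, 0.1949, 0.2498]
eef_rot: [0.995, 0.102, -0.0, 0.001]
contact_force: [-0.8, -0.3, -2.4]
finger_gap: 0.0518
```

```bash
python3 -c "
from h import *
np.set_printoptions(precision=4,suppress=True)
plan((.545,.1952,.2,11.5))
I={}
for n in ('side','top'): I[n]=r.snapshot(n)[...,::-1].copy(); cv2.imwrite(f'pics/{n}2.png',I[n])
a=cv2.resize(I['side'][90:250,180:340],(600,600),interpolation=cv2.INTER_CUBIC)
cv2.imwrite('pics/s2.png',a)
sy=np.array([-.199,.980])
c1=np.array([.545,.1952])
for k in (1,0,-1):
  p=c1+sy*.065*k
  print(k,p,proj('side',[*p,.035]),proj('top',[*p,.035]))
for k in (-.1,-.0325,.0325,.1):
  for w in(-.035,.035):
    p=c1+sy*k+np.array([.98,.199])*w; print(k,w,'wall top px side',proj('side',[*p,.095]),'top',proj('top',[*p,.095]))
"
```

```text
t 4.58 tcp [0.5448 0.1949 0.2498] yaw 11.69 j6 0.02 gap 0.0518 F [-0.8 -0.3 -2.4]
-> [0.545, 0.1952, 0.2] 11.5 d [ 0.0003 -0.0003  0.0498] r [0.021 0.008 0.032]
1 [0.5321 0.2589] [256.9303 186.6052] [208.0274 225.2075]
0 [0.545  0.1952] [264.1337 197.0467] [227.0067 221.5848]
-1 [0.5579 0.1315] [271.8501 208.2318] [245.9442 217.9701]
-0.1 -0.035 wall top px side [263.7981 199.1442] top [257.3033 224.805 ]
-0.1 0.035 wall top px side [287.6565 193.8773] top [253.349  203.8815]
-0.0325 -0.035 wall top px side [255.692  187.2974] top [236.9474 228.7012]
-0.0325 0.035 wall top px side [278.7868 182.3961] top [233.0583 207.7395]
0.0325 -0.035 wall top px side [248.4401 176.699 ] top [217.2997 232.4618]
0.0325 0.035 wall top px side [270.8432 172.1137] top [213.4738 211.4633]
0.1 -0.035 wall top px side [241.425  166.4467] top [196.8487 236.3762]
0.1 0.035 wall top px side [263.1515 162.1574] top [193.0887 215.3393]
```

View pics/s2.png

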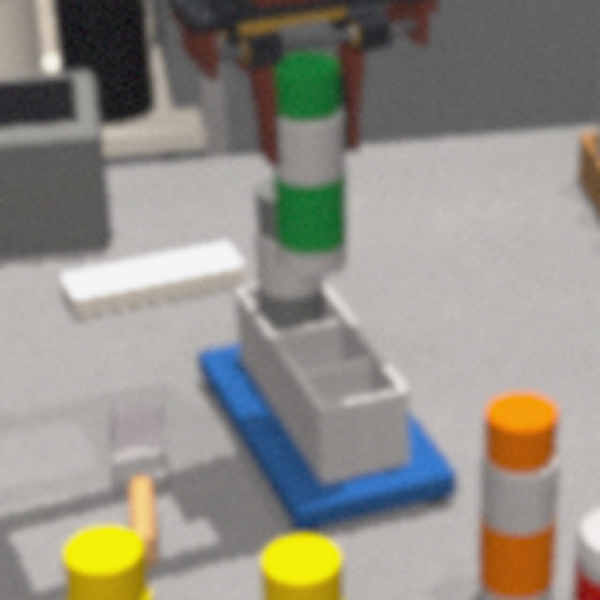

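The side view shows the green can hanging upright over the middle cell, with the holder at about (313,405) to (407,380) in the crop. The wall corners differ from prediction by 1–2 px, so I'll check the holder against the blue boundary in the first top image.

Run:
```python
from h import *
np.set_printoptions(precision=4,suppress=True)
c1=np.array([.545,.1952]); sy=np.array([-.199,.980]); sx=np.array([.98,.199])
def prof(img,n,a,b,z,f):
    out=[]
    S=np.linspace(a,b,int(round(abs(b-a)/.0005))+1)
    P=np.array([proj(n,[*f(s),z]) for s in S],np.float32)
    B=cv2.remap(img,P[None,:,0],P[None,:,1],cv2.INTER_LINEAR)[0].astype(float)
    v=cv2.GaussianBlur((B[:,0]-B[:,2])[None],(1,9),0)[0]   # blueness
    h=(v.max()+v.min())/2; i=np.where(np.diff(np.sign(v-h)))[0]; return S[i]
t=cv2.imread("pics/top0.png")
print("outer/inner x edges: base top far z.03, holder far z.095, near z.03, base near z0")
for k in(-.085,-.065,-.045,-.02,0,.02,.04):
    f=lambda s:c1+sy*k+sx*s
    print(k,"far base",prof(t,"top",.05,.09,.03,f),"far holder",prof(t,"top",.02,.055,.095,f),"near holder",prof(t,"top",-.055,-.02,.03,f),"near base z0",prof(t,"top",-.085,-.045,.0,f))
for k in(-.025,-.01,.01,.025):
    f=lambda s:c1+sx*k+sy*s
    print(k,"+y base z.03",prof(t,"top",.11,.15,.03,f),"-y holder z.03",prof(t,"top",-.115,-.08,.03,f),"-y base z0",prof(t,"top",-.15,-.11,.0,f),"+y holder.095",prof(t,"top",.08,.115,.095,f))
s=cv2.imread("pics/side0.png")
print("side view: -y base z0, -y holder z.03")
for k in(-.025,-.01,.01,.025):
    f=lambda q:c1+sx*k+sy*q
    print(k,prof(s,"side",-.15,-.11,.0,f),prof(s,"side",-.115,-.08,.03,f))
for k in(-.085,-.045,0,.04):
    f=lambda q:c1+sy*k+sx*q
    print(k,"-x holder z.03",prof(s,"side",-.055,-.02,.03,f),"-x base z.03",prof(s,"side",-.085,-.05,.03,f),"+x base z.03",prof(s,"side",.05,.085,.03,f))
```

```text
outer/inner x edges: base top far z.03, holder far z.095, near z.03, base near z0
-0.085 far base [0.063  0.0635] far holder [0.0355 0.054  0.0545] near holder [-0.0395 -0.039 ] near base z0 [-0.063  -0.0625]
-0.065 far base [0.063] far holder [0.0355 0.036  0.054 ] near holder [-0.0395] near base z0 [-0.063]
-0.045 far base [0.063  0.0635] far holder [0.0355 0.036  0.054 ] near holder [-0.0395 -0.039 ] near base z0 [-0.0635 -0.063 ]
-0.02 far base [0.063] far holder [0.035  0.054  0.0545] near holder [-0.0395] near base z0 [-0.063]
0 far base [0.063] far holder [0.035 0.054] near holder [-0.0395] near base z0 [-0.063]
0.02 far base [0.063] far holder [0.0355 0.054 ] near holder [-0.0395] near base z0 [-0.063]
0.04 far base [0.063] far holder [0.0355 0.054 ] near holder [-0.0395] near base z0 [-0.0635]
-0.025 +y base z.03 [0.123] -y holder z.03 [-0.1045] -y base z0 [-0.1245] +y holder.095 [0.1   0.113]
-0.01 +y base z.03 [0.123] -y holder z.03 [-0.104] -y base z0 [-0.1245] +y holder.095 [0.1   0.113]Traceback (most recent call last):
  File "<stdin>", line 18, in <module>
  File "<stdin>", line 7, in prof
  File "h.py", line 13, in proj
    c=r.camera_info(n); q=R.from_quat(c["orientation"]).inv().apply(np.array(p)-c["eye"]); return np.array([c["fx"]*q[0]/q[2]+c["cx"],c["fy"]*q[1]/q[2]+c["cy"]])
ValueError: time passes only in moves, steps and waits
```

```bash
sed -i 's/^def ray/from functools import lru_cache\ncam=lru_cache(r.camera_info)\ndef ray/; s/c=r.camera_info(n)/c=cam(n)/' h.py
python3 - <<'E'
from h import *
np.set_printoptions(precision=4,suppress=True)
s=cv2.imread("pics/side2.png")
cs=comps(s,(45,120,40),(80,255,255),(240,90,290,170))[:2]
for a,mr,br in cs: print(a,mr,br, "ray at can plane:")
# can z: bottom .16; cap centre .301 ; band?
for z in(.301,.215,.16): print(z,proj("side",[.5448,.1949,z]))
plan((.5447,.1943,.16,11.5),(.5447,.1943,.126,11.5))
E
```

```text
233.0 ((261.5, 112.0), (16.0, 17.0), 90.0) (253, 104, 18, 17) ray at can plane:
229.0 ((262.0, 148.0), (16.0, 16.0), 90.0) (254, 140, 17, 17) ray at can plane:
0.301 [260.8046 112.6309]
0.215 [261.9418 141.9444]
0.16 [262.6282 159.6387]
t 4.68 tcp [0.5445 0.1937 0.2499] yaw 11.58 j6 0.02 gap 0.0516 F [ 0.4  0.  -1.8]
-> [0.5447, 0.1943, 0.16] 11.5 d [ 0.0004 -0.0007  0.0899] r [0.022 0.009 0.014]
-> [0.5447, 0.1943, 0.126] 11.5 d [ 0.0004 -0.0008  0.1239] r [0.022 0.009 0.014]
```

>>> {"fn": "apply_moves", "kwargs": {"deltas": [{"gripper": -0.2, "dx": 0, "dy": 0, "dz": 0.02, "rx": 0, "ry": 0, "rz": 0}, {"gripper": -0.2, "dx": 0, "dy": 0, "dz": 0.04, "rx": 0, "ry": 0, "rz": 0}, {"gripper": -0.2, "dx": 0, "dy": 0, "dz": 0.055, "rx": 0, "ry": 0, "rz": 0}, {"gripper": -0.2, "dx": 0, "dy": 0, "dz": 0.065, "rx": 0, "ry": 0, "rz": 0}, {"gripper": -0.2, "dx": 0, "dy": 0, "dz": 0.075, "rx": 0, "ry": 0, "rz": 0}, {"gripper": -0.2, "dx": 0, "dy": 0, "dz": 0.082, "rx": 0, "ry": 0, "rz": 0}, {"gripper": -0.2, "dx": 0, "dy": 0, "dz": 0.085, "rx": 0, "ry": 0, "rz": 0}]}}

```text
time_s: 5.27
ee_pos: [0.5441, 0.193, 0.1641]
eef_rot: [0.995, 0.101, -0.001, 0.001]
contact_force: [-0.3, -0.1, -1.8]
finger_gap: 0.0514
```

```bash
python3 -c "
from h import *
plan((.5447,.1943,.126,11.5))"
```

```text
t 5.27 tcp [0.5441 0.193  0.1641] yaw 11.55 j6 0.02 gap 0.0514 F [-0.3 -0.1 -1.8]
-> [0.5447, 0.1943, 0.126] 11.5 d [ 0.001  -0.0012  0.0381] r [0.023 0.02  0.008]
```

>>> {"fn": "apply_moves", "kwargs": {"deltas": [{"gripper": -0.2, "dx": 0.0007, "dy": -0.0007, "dz": 0.01, "rx": 0, "ry": 0, "rz": 0}, {"gripper": -0.2, "dx": 0.0007, "dy": -0.0007, "dz": 0.02, "rx": 0, "ry": 0, "rz": 0}, {"gripper": -0.2, "dx": 0.0007, "dy": -0.0007, "dz": 0.029, "rx": 0, "ry": 0, "rz": 0}, {"gripper": -0.2, "dx": 0.0007, "dy": -0.0007, "dz": 0.035, "rx": 0, "ry": 0, "rz": 0}, {"gripper": -0.2, "dx": 0.0007, "dy": -0.0007, "dz": 0.038, "rx": 0, "ry": 0, "rz": 0}, {"gripper": -0.2, "dx": 0.0007, "dy": -0.0007, "dz": 0.039, "rx": 0, "ry": 0, "rz": 0}]}}

```text
time_s: 5.77
ee_pos: [0.5438, 0.1936, 0.1246]
eef_rot: [0.995, 0.101, -0.002, 0.001]
contact_force: [-2.6, -0.5, 3.5]
finger_gap: 0.0515
```

```bash
python3 -c "
from h import *
plan((.5447,.1943,.126,11.5))"
```

```text
t 5.77 tcp [0.5438 0.1936 0.1246] yaw 11.55 j6 0.02 gap 0.0515 F [-2.6 -0.5  3.5]
-> [0.5447, 0.1943, 0.126] 11.5 d [ 0.001  -0.0005 -0.0014] r [0.024 0.037 0.009]
```

>>> {"fn": "apply_moves", "kwargs": {"deltas": [{"gripper": 0.6, "dx": 0, "dy": 0, "dz": 0, "rx": 0, "ry": 0, "rz": 0}, {"gripper": 0.6, "dx": 0, "dy": 0, "dz": 0, "rx": 0, "ry": 0, "rz": 0}, {"gripper": 0.8, "dx": 0, "dy": 0, "dz": 0, "rx": 0, "ry": 0, "rz": 0}, {"gripper": 0.8, "dx": 0, "dy": 0, "dz": -0.02, "rx": 0, "ry": 0, "rz": 0}, {"gripper": 0.8, "dx": 0, "dy": 0, "dz": -0.05, "rx": 0, "ry": 0, "rz": 0}, {"gripper": 1, "dx": 0, "dy": 0, "dz": -0.08, "rx": 0, "ry": 0, "rz": 0}, {"gripper": 1, "dx": 0, "dy": 0, "dz": -0.11, "rx": 0, "ry": 0, "rz": 0}, {"gripper": 1, "dx": 0, "dy": 0, "dz": -0.14, "rx": 0, "ry": 0, "rz": 0}, {"gripper": 1, "dx": 0, "dy": 0, "dz": -0.16, "rx": 0, "ry": 0, "rz": 0}]}}

```text
time_s: 6.52
ee_pos: [0.5457, 0.1945, 0.2884]
eef_rot: [0.995, 0.101, 0.001, 0.001]
contact_force: [1.6, -0.1, 0.8]
finger_gap: 0.0878
```

```bash
python3 -c "
from h import *
plan((.652,-.0355,.28,11.5),(.652,-.0355,.2,11.5))"
```

```text
t 6.52 tcp [0.5457 0.1945 0.2884] yaw 11.56 j6 0.02 gap 0.0878 F [ 1.6 -0.1  0.8]
-> [0.652, -0.0355, 0.28] 11.5 d [0.0581 0.2466 0.0091] r [ 0.023 -0.01   0.01 ]
-> [0.652, -0.0355, 0.2] 11.5 d [0.058  0.2464 0.0891] r [ 0.023 -0.01   0.01 ]
```

>>> {"fn": "apply_moves", "kwargs": {"deltas": [{"gripper": 1, "dx": 0.008, "dy": 0.035, "dz": 0.009, "rx": 0, "ry": 0, "rz": 0}, {"gripper": 1, "dx": 0.017, "dy": 0.072, "dz": 0.009, "rx": 0, "ry": 0, "rz": 0}, {"gripper": 1, "dx": 0.026, "dy": 0.11, "dz": 0.009, "rx": 0, "ry": 0, "rz": 0}, {"gripper": 1, "dx": 0.035, "dy": 0.15, "dz": 0.009, "rx": 0, "ry": 0, "rz": 0}, {"gripper": 1, "dx": 0.044, "dy": 0.188, "dz": 0.009, "rx": 0, "ry": 0, "rz": 0}, {"gripper": 1, "dx": 0.053, "dy": 0.225, "dz": 0.009, "rx": 0, "ry": 0, "rz": 0}, {"gripper": 1, "dx": 0.058, "dy": 0.246, "dz": 0.02, "rx": 0, "ry": 0, "rz": 0}, {"gripper": 1, "dx": 0.058, "dy": 0.2465, "dz": 0.06, "rx": 0, "ry": 0, "rz": 0}, {"gripper": 1, "dx": 0.058, "dy": 0.2465, "dz": 0.089, "rx": 0, "ry": 0, "rz": 0}, {"gripper": 1, "dx": 0.058, "dy": 0.2465, "dz": 0.089, "rx": 0, "ry": 0, "rz": 0}]}}

```text
time_s: 7.35
ee_pos: [0.6482, -0.0359, 0.1942]
eef_rot: [0.995, 0.1, -0.004, -0.0]
contact_force: [-0.9, 0.8, -0.8]
finger_gap: 0.0878
```

```bash
python3 -c "
from h import *
plan((.652,-.0355,.2,11.5),(.652,-.0355,.089,11.5))"
```

```text
t 7.35 tcp [ 0.6482 -0.0359  0.1942] yaw 11.48 j6 -0.36 gap 0.0878 F [-0.9  0.8 -0.8]
-> [0.652, -0.0355, 0.2] 11.5 d [ 0.0037  0.0004 -0.0059] r [-0.012  0.079 -0.003]
-> [0.652, -0.0355, 0.089] 11.5 d [0.0046 0.0005 0.1051] r [-0.012  0.079 -0.003]
```

>>> {"fn": "apply_moves", "kwargs": {"deltas": [{"gripper": 1, "dx": 0.0046, "dy": 0, "dz": 0, "rx": 0, "ry": 0.07, "rz": 0}, {"gripper": 1, "dx": 0.0046, "dy": 0, "dz": 0.025, "rx": 0, "ry": 0.07, "rz": 0}, {"gripper": 1, "dx": 0.0046, "dy": 0, "dz": 0.055, "rx": 0, "ry": 0.07, "rz": 0}, {"gripper": 1, "dx": 0.0046, "dy": 0, "dz": 0.085, "rx": 0, "ry": 0.07, "rz": 0}, {"gripper": 1, "dx": 0.0046, "dy": 0, "dz": 0.103, "rx": 0, "ry": 0.07, "rz": 0}, {"gripper": 1, "dx": 0.0046, "dy": 0, "dz": 0.105, "rx": 0, "ry": 0.07, "rz": 0}, {"gripper": -0.2, "dx": 0.0046, "dy": 0, "dz": 0.105, "rx": 0, "ry": 0.07, "rz": 0}, {"gripper": -0.2, "dx": 0.0046, "dy": 0, "dz": 0.105, "rx": 0, "ry": 0.07, "rz": 0}, {"gripper": -0.2, "dx": 0.0046, "dy": 0, "dz": 0.105, "rx": 0, "ry": 0.07, "rz": 0}, {"gripper": -0.2, "dx": 0.0046, "dy": 0, "dz": 0.105, "rx": 0, "ry": 0.07, "rz": 0}, {"gripper": -0.2, "dx": 0.0046, "dy": 0, "dz": 0.105, "rx": 0, "ry": 0.07, "rz": 0}, {"gripper": -0.2, "dx": 0.0046, "dy": 0, "dz": 0.105, "rx": 0, "ry": 0.07, "rz": 0}, {"gripper": -0.2, "dx": 0.0046, "dy": 0, "dz": 0.105, "rx": 0, "ry": 0.07, "rz": 0}], "squeeze": 25}}

```text
time_s: 8.43
ee_pos: [0.6523, -0.0352, 0.0902]
eef_rot: [0.995, 0.1, 0.0, -0.0]
contact_force: [-1.1, -0.2, 5.6]
finger_gap: 0.0517
```

```bash
python3 -c "
from h import *
c=np.array([.5447,.1943])-.065*np.array([-.199,.98]); print(c)
plan((.652,-.0355,.25,11.5),(*c,.25,11.5))"
```

```text
[0.557635 0.1306  ]
t 8.43 tcp [ 0.6523 -0.0352  0.0902] yaw 11.49 j6 -0.36 gap 0.0517 F [-1.1 -0.2  5.6]
-> [0.652, -0.0355, 0.25] 11.5 d [-0.0003  0.0002 -0.1598] r [-0.006 -0.002 -0.002]
-> [np.float64(0.557635), np.float64(0.1306), 0.25] 11.5 d [-0.0597 -0.1814 -0.1597] r [-0.006 -0.002 -0.002]
```

>>> {"fn": "apply_moves", "kwargs": {"deltas": [{"gripper": -0.2, "dx": 0, "dy": 0, "dz": -0.015, "rx": 0, "ry": 0, "rz": 0}, {"gripper": -0.2, "dx": 0, "dy": 0, "dz": -0.045, "rx": 0, "ry": 0, "rz": 0}, {"gripper": -0.2, "dx": 0, "dy": 0, "dz": -0.075, "rx": 0, "ry": 0, "rz": 0}, {"gripper": -0.2, "dx": 0, "dy": 0, "dz": -0.105, "rx": 0, "ry": 0, "rz": 0}, {"gripper": -0.2, "dx": 0, "dy": 0, "dz": -0.135, "rx": 0, "ry": 0, "rz": 0}, {"gripper": -0.2, "dx": -0.003, "dy": -0.01, "dz": -0.158, "rx": 0, "ry": 0, "rz": 0}, {"gripper": -0.2, "dx": -0.01, "dy": -0.03, "dz": -0.16, "rx": 0, "ry": 0, "rz": 0}, {"gripper": -0.2, "dx": -0.018, "dy": -0.055, "dz": -0.16, "rx": 0, "ry": 0, "rz": 0}, {"gripper": -0.2, "dx": -0.026, "dy": -0.08, "dz": -0.16, "rx": 0, "ry": 0, "rz": 0}, {"gripper": -0.2, "dx": -0.035, "dy": -0.105, "dz": -0.16, "rx": 0, "ry": 0, "rz": 0}, {"gripper": -0.2, "dx": -0.043, "dy": -0.13, "dz": -0.16, "rx": 0, "ry": 0, "rz": 0}, {"gripper": -0.2, "dx": -0.051, "dy": -0.155, "dz": -0.16, "rx": 0, "ry": 0, "rz": 0}, {"gripper": -0.2, "dx": -0.057, "dy": -0.173, "dz": -0.16, "rx": 0, "ry": 0, "rz": 0}, {"gripper": -0.2, "dx": -0.06, "dy": -0.181, "dz": -0.16, "rx": 0, "ry": 0, "rz": 0}, {"gripper": -0.2, "dx": -0.06, "dy": -0.181, "dz": -0.16, "rx": 0, "ry": 0, "rz": 0}, {"gripper": -0.2, "dx": -0.06, "dy": -0.181, "dz": -0.16, "rx": 0, "ry": 0, "rz": 0}]}}

```text
time_s: 9.77
ee_pos: [0.5576, 0.1299, 0.2501]
eef_rot: [0.995, 0.1, 0.0, 0.0]
contact_force: [0.3, -1.2, -1.2]
finger_gap: 0.0519
```

Run:
```python
from h import *
plan((.5576,.1306,.164,11.5),(.5576,.1306,.125,11.5))
s=r.snapshot("side")[...,::-1].copy(); cv2.imwrite("pics/side3.png",s)
cv2.imwrite("pics/s3.png",cv2.resize(s[80:240,190:350],(600,600),interpolation=cv2.INTER_CUBIC))
p=r.get_obs()["ee_pos"]
for z in(.301,.215): print(z,proj("side",[p[0],p[1],z]))
for a,mr,br in comps(s,(5,120,80),(18,255,255),(245,90,310,180)): print(a,mr)
```

```text
t 9.77 tcp [0.5576 0.1299 0.2501] yaw 11.53 j6 -0.09 gap 0.0519 F [ 0.3 -1.2 -1.2]
-> [0.5576, 0.1306, 0.164] 11.5 d [ 0.0002 -0.0007  0.0861] r [ 0.    -0.001  0.005]
-> [0.5576, 0.1306, 0.125] 11.5 d [ 0.0002 -0.0007  0.1251] r [ 0.    -0.001  0.005]
0.301 [269.50773832 122.03767653]
0.215 [270.37297546 152.1651593 ]
339.0 ((269.0, 121.5), (19.0, 26.0), 90.0)
286.0 ((270.5, 157.5), (19.0, 17.0), 90.0)
30.5 ((263.577880859375, 93.8565673828125), (9.23464584350586, 16.386966705322266), 84.80557250976562)
6.0 ((273.5000305175781, 93.50001525878906), (7.602630615234375, 4.0249223709106445), 63.43495178222656)
```

View pics/s3.png

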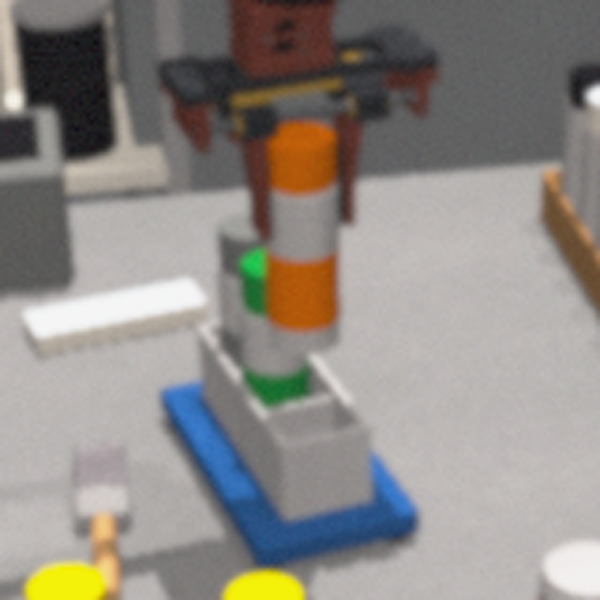

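The green can stands upright in the middle cell, centred at about (275,330) in the crop. The orange can hangs over the end cell, centred on the TCP. I'll lower it now.

>>> {"fn": "apply_moves", "kwargs": {"deltas": [{"gripper": -0.2, "dx": 0, "dy": -0.0007, "dz": 0.02, "rx": 0, "ry": 0, "rz": 0}, {"gripper": -0.2, "dx": 0, "dy": -0.0007, "dz": 0.04, "rx": 0, "ry": 0, "rz": 0}, {"gripper": -0.2, "dx": 0, "dy": -0.0007, "dz": 0.055, "rx": 0, "ry": 0, "rz": 0}, {"gripper": -0.2, "dx": 0, "dy": -0.0007, "dz": 0.065, "rx": 0, "ry": 0, "rz": 0}, {"gripper": -0.2, "dx": 0, "dy": -0.0007, "dz": 0.075, "rx": 0, "ry": 0, "rz": 0}, {"gripper": -0.2, "dx": 0, "dy": -0.0007, "dz": 0.083, "rx": 0, "ry": 0, "rz": 0}, {"gripper": -0.2, "dx": 0, "dy": -0.0007, "dz": 0.086, "rx": 0, "ry": 0, "rz": 0}]}}

```text
time_s: 10.4
ee_pos: [0.5578, 0.1296, 0.1631]
eef_rot: [0.995, 0.1, -0.0, 0.0]
contact_force: [-0.6, 0.7, -2.0]
finger_gap: 0.052
```

```bash
python3 -c "
from h import *
plan((.5576,.1306,.125,11.5))"
```

```text
t 10.4 tcp [0.5578 0.1296 0.1631] yaw 11.45 j6 -0.09 gap 0.052 F [-0.6  0.7 -2. ]
-> [0.5576, 0.1306, 0.125] 11.5 d [ 0.     -0.0011  0.0381] r [ 0.001  0.007 -0.009]
```

>>> {"fn": "apply_moves", "kwargs": {"deltas": [{"gripper": -0.2, "dx": 0, "dy": -0.0007, "dz": 0.01, "rx": 0, "ry": 0, "rz": 0}, {"gripper": -0.2, "dx": 0, "dy": -0.0007, "dz": 0.02, "rx": 0, "ry": 0, "rz": 0}, {"gripper": -0.2, "dx": 0, "dy": -0.0007, "dz": 0.029, "rx": 0, "ry": 0, "rz": 0}, {"gripper": -0.2, "dx": 0, "dy": -0.0007, "dz": 0.035, "rx": 0, "ry": 0, "rz": 0}, {"gripper": -0.2, "dx": 0, "dy": -0.0007, "dz": 0.0375, "rx": 0, "ry": 0, "rz": 0}, {"gripper": -0.2, "dx": 0, "dy": -0.0007, "dz": 0.038, "rx": 0, "ry": 0, "rz": 0}]}}

```text
time_s: 10.9
ee_pos: [0.557, 0.1302, 0.1251]
eef_rot: [0.995, 0.1, -0.001, 0.0]
contact_force: [-3.2, -0.0, 5.9]
finger_gap: 0.0518
```

```bash
python3 -c "
from h import *
plan((.5576,.1306,.125,11.5))"
```

```text
t 10.9 tcp [0.557  0.1302 0.1251] yaw 11.46 j6 -0.09 gap 0.0518 F [-3.2 -0.   5.9]
-> [0.5576, 0.1306, 0.125] 11.5 d [ 0.0007 -0.0003  0.0001] r [ 0.001  0.021 -0.006]
```

>>> {"fn": "apply_moves", "kwargs": {"deltas": [{"gripper": 0.6, "dx": 0, "dy": 0, "dz": 0, "rx": 0, "ry": 0, "rz": 0}, {"gripper": 0.6, "dx": 0, "dy": 0, "dz": 0, "rx": 0, "ry": 0, "rz": 0}, {"gripper": 0.8, "dx": 0, "dy": 0, "dz": 0, "rx": 0, "ry": 0, "rz": 0}, {"gripper": 0.8, "dx": 0, "dy": 0, "dz": -0.02, "rx": 0, "ry": 0, "rz": 0}, {"gripper": 0.8, "dx": 0, "dy": 0, "dz": -0.05, "rx": 0, "ry": 0, "rz": 0}, {"gripper": 1, "dx": 0, "dy": 0, "dz": -0.08, "rx": 0, "ry": 0, "rz": 0}, {"gripper": 1, "dx": 0, "dy": 0, "dz": -0.11, "rx": 0, "ry": 0, "rz": 0}, {"gripper": 1, "dx": 0, "dy": 0, "dz": -0.14, "rx": 0, "ry": 0, "rz": 0}, {"gripper": 1, "dx": 0, "dy": 0, "dz": -0.15, "rx": 0, "ry": 0, "rz": 0}]}}

```text
time_s: 11.65
ee_pos: [0.5599, 0.1306, 0.28]
eef_rot: [0.995, 0.1, 0.003, 0.0]
contact_force: [1.0, 0.5, 0.5]
finger_gap: 0.0874
```

```bash
python3 -c "
from h import *
plan((.4241,-.3245,.22,45),)"
```

```text
t 11.65 tcp [0.5599 0.1306 0.28  ] yaw 11.46 j6 -0.09 gap 0.0874 F [1.  0.5 0.5]
-> [0.4241, -0.3245, 0.22] 45 d [-0.2238  0.4191  0.0591] r [ 0.023 -0.051 -5.59 ]
```

>>> {"fn": "apply_moves", "kwargs": {"deltas": [{"gripper": 1, "dx": -0.015, "dy": 0.028, "dz": 0.004, "rx": 0, "ry": 0, "rz": -0.4}, {"gripper": 1, "dx": -0.033, "dy": 0.061, "dz": 0.009, "rx": 0, "ry": 0, "rz": -0.8}, {"gripper": 1, "dx": -0.05, "dy": 0.094, "dz": 0.013, "rx": 0, "ry": 0, "rz": -1.25}, {"gripper": 1, "dx": -0.068, "dy": 0.128, "dz": 0.018, "rx": 0, "ry": 0, "rz": -1.7}, {"gripper": 1, "dx": -0.086, "dy": 0.162, "dz": 0.023, "rx": 0, "ry": 0, "rz": -2.15}, {"gripper": 1, "dx": -0.104, "dy": 0.196, "dz": 0.028, "rx": 0, "ry": 0, "rz": -2.6}, {"gripper": 1, "dx": -0.122, "dy": 0.23, "dz": 0.032, "rx": 0, "ry": 0, "rz": -3.05}, {"gripper": 1, "dx": -0.14, "dy": 0.263, "dz": 0.037, "rx": 0, "ry": 0, "rz": -3.5}, {"gripper": 1, "dx": -0.158, "dy": 0.297, "dz": 0.042, "rx": 0, "ry": 0, "rz": -4}, {"gripper": 1, "dx": -0.176, "dy": 0.33, "dz": 0.047, "rx": 0, "ry": 0, "rz": -4.4}, {"gripper": 1, "dx": -0.194, "dy": 0.363, "dz": 0.051, "rx": 0, "ry": 0, "rz": -4.85}, {"gripper": 1, "dx": -0.21, "dy": 0.393, "dz": 0.055, "rx": 0, "ry": 0, "rz": -5.25}, {"gripper": 1, "dx": -0.22, "dy": 0.413, "dz": 0.058, "rx": 0, "ry": 0, "rz": -5.5}, {"gripper": 1, "dx": -0.224, "dy": 0.419, "dz": 0.059, "rx": 0.02, "ry": -0.05, "rz": -5.59}, {"gripper": 1, "dx": -0.224, "dy": 0.419, "dz": 0.059, "rx": 0.02, "ry": -0.05, "rz": -5.59}, {"gripper": 1, "dx": -0.224, "dy": 0.419, "dz": 0.059, "rx": 0.02, "ry": -0.05, "rz": -5.59}]}}

```text
time_s: 12.98
ee_pos: [0.4239, -0.3237, 0.2196]
eef_rot: [0.924, 0.382, 0.0, -0.001]
contact_force: [-1.2, 0.3, -0.0]
finger_gap: 0.0878
```

Run:
```python
from h import *
np.set_printoptions(precision=4,suppress=True)
plan((.4241,-.3245,.06,45),)
I={n:r.snapshot(n)[...,::-1].copy() for n in("side","top")}
for n in I: cv2.imwrite(f"pics/{n}4.png",I[n])
s,t=I["side"],I["top"]
for a,mr,br in comps(s,(0,150,90),(4,255,255),(230,305,260,340)): print("red side",a,mr,onz("side",*mr[0],.072))
# cans in cells: cap centre height .175
for nm,lo,hi,b in(("orange",(5,120,80),(18,255,255),(225,195,265,230)),("green",(45,100,40),(80,255,255),(210,200,250,235))):
    a,mr,br=comps(t,lo,hi,b)[0]; print(nm,"top",mr,onz("top",*mr[0],.175))
for nm,lo,hi,b in(("orange",(5,120,80),(18,255,255),(250,130,300,200)),("green",(45,100,40),(80,255,255),(235,125,290,200))):
    for a,mr,br in comps(s,lo,hi,b)[:2]: print(nm,"side",mr,onz("side",*mr[0],.175))
A=cv2.resize(s[110:230,200:340],(700,600)); B=cv2.resize(s[270:360,210:350],None,fx=5,fy=5,interpolation=cv2.INTER_CUBIC)
cv2.imwrite("pics/v4.png",np.hstack([cv2.resize(s[120:220,220:320],(380,380)),cv2.resize(s[265:365,200:300],(400,380),interpolation=cv2.INTER_CUBIC)]))
```

```text
t 12.98 tcp [ 0.4239 -0.3237  0.2196] yaw 44.93 j6 -1.57 gap 0.0878 F [-1.2  0.3 -0. ]
-> [0.4241, -0.3245, 0.06] 45 d [-0.0005  0.0009  0.1596] r [-0.01  -0.006 -0.012]
red side 146.0 ((243.5, 322.5), (19.0, 11.0), 90.0) [ 0.427  -0.3267  0.072 ]
orange top ((244.0, 215.0), (14.0, 14.0), 90.0) [0.5547 0.1287 0.175 ]
green top ((222.9000244140625, 218.80003356933594), (13.86362075805664, 13.416407585144043), 63.43495178222656) [0.5422 0.1941 0.175 ]
orange side ((270.0, 165.5), (17.0, 16.0), 90.0) [0.556  0.1295 0.175 ]
orange side ((276.2069091796875, 192.0172119140625), (4.270992755889893, 7.799204349517822), 68.19859313964844) [ 0.5498 -0.0082  0.175 ]
green side ((261.5, 154.0), (16.0, 15.0), 90.0) [0.543  0.2008 0.175 ]
green side ((258.0, 183.0), (6.0, 4.0), 90.0) [0.5116 0.044  0.175 ]
```

View pics/v4.png

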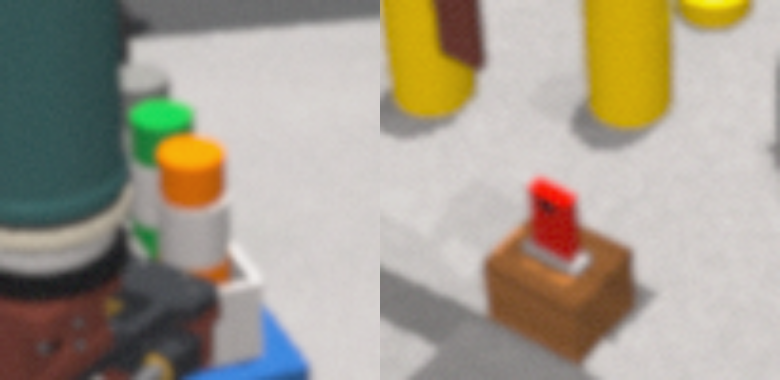

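Orange and green are both in their cells, with caps at about (0.555,0.129) and (0.542,0.197). The key stands upright in its stand at (555,220) in the picture. I'll grip the key.

```bash
python3 -c "
from h import *
plan((.4252,-.328,.12,45),(.4252,-.328,.056,45))"
```

```text
t 13.08 tcp [ 0.4243 -0.323   0.22  ] yaw 45.04 j6 -1.57 gap 0.0879 F [-0.3 -0.7  0.2]
-> [0.4252, -0.328, 0.12] 45 d [-0.0029  0.0042  0.1   ] r [-0.003 -0.005  0.007]
-> [0.4252, -0.328, 0.056] 45 d [-0.0029  0.0042  0.164 ] r [-0.003 -0.005  0.007]
```

>>> {"fn": "apply_moves", "kwargs": {"deltas": [{"gripper": 1, "dx": -0.003, "dy": 0.004, "dz": 0.03, "rx": 0, "ry": 0, "rz": 0}, {"gripper": 1, "dx": -0.003, "dy": 0.004, "dz": 0.06, "rx": 0, "ry": 0, "rz": 0}, {"gripper": 1, "dx": -0.003, "dy": 0.004, "dz": 0.09, "rx": 0, "ry": 0, "rz": 0}, {"gripper": 0.2, "dx": -0.003, "dy": 0.004, "dz": 0.12, "rx": 0, "ry": 0, "rz": 0}, {"gripper": 0.2, "dx": -0.003, "dy": 0.004, "dz": 0.145, "rx": 0, "ry": 0, "rz": 0}, {"gripper": 0.2, "dx": -0.003, "dy": 0.004, "dz": 0.16, "rx": 0, "ry": 0, "rz": 0}, {"gripper": 0.2, "dx": -0.003, "dy": 0.004, "dz": 0.164, "rx": 0, "ry": 0, "rz": 0}, {"gripper": 0.2, "dx": -0.003, "dy": 0.004, "dz": 0.164, "rx": 0, "ry": 0, "rz": 0}, {"gripper": -0.9, "dx": -0.003, "dy": 0.004, "dz": 0.164, "rx": 0, "ry": 0, "rz": 0}, {"gripper": -0.9, "dx": -0.003, "dy": 0.004, "dz": 0.164, "rx": 0, "ry": 0, "rz": 0}, {"gripper": -0.9, "dx": -0.003, "dy": 0.004, "dz": 0.164, "rx": 0, "ry": 0, "rz": 0}, {"gripper": -0.9, "dx": -0.003, "dy": 0.004, "dz": 0.164, "rx": 0, "ry": 0, "rz": 0}, {"gripper": -0.9, "dx": -0.003, "dy": 0.004, "dz": 0.164, "rx": 0, "ry": 0, "rz": 0}, {"gripper": -0.9, "dx": -0.003, "dy": 0.004, "dz": 0.164, "rx": 0, "ry": 0, "rz": 0}, {"gripper": -0.9, "dx": -0.003, "dy": 0.004, "dz": 0.164, "rx": 0, "ry": 0, "rz": 0}], "squeeze": 15}}

```text
time_s: 14.33
ee_pos: [0.4251, -0.328, 0.0563]
eef_rot: [0.924, 0.383, 0.0, -0.0]
contact_force: [0.1, 0.4, 0.1]
finger_gap: 0.0113
```

```bash
python3 -c "
from h import *
plan((.4252,-.328,.15,45),(.4252,-.328,.056,45))"
```

```text
t 14.33 tcp [ 0.4251 -0.328   0.0563] yaw 45.03 j6 -1.57 gap 0.0113 F [0.1 0.4 0.1]
-> [0.4252, -0.328, 0.15] 45 d [ 0.0001  0.0001 -0.0937] r [ 0.002 -0.006  0.005]
-> [0.4252, -0.328, 0.056] 45 d [0.0001 0.     0.0003] r [ 0.002 -0.006  0.005]
```

>>> {"fn": "apply_moves", "kwargs": {"deltas": [{"gripper": -1, "dx": 0, "dy": 0, "dz": 0, "rx": 0, "ry": 0, "rz": 0}, {"gripper": -1, "dx": 0, "dy": 0, "dz": 0, "rx": 0, "ry": 0, "rz": 0}, {"gripper": -1, "dx": 0, "dy": 0, "dz": 0, "rx": 0, "ry": 0, "rz": 0}, {"gripper": -1, "dx": 0, "dy": 0, "dz": 0, "rx": 0, "ry": 0, "rz": 0}, {"gripper": -1, "dx": 0, "dy": 0, "dz": -0.01, "rx": 0, "ry": 0, "rz": 0}, {"gripper": -1, "dx": 0, "dy": 0, "dz": -0.03, "rx": 0, "ry": 0, "rz": 0}, {"gripper": -1, "dx": 0, "dy": 0, "dz": -0.055, "rx": 0, "ry": 0, "rz": 0}, {"gripper": -1, "dx": 0, "dy": 0, "dz": -0.08, "rx": 0, "ry": 0, "rz": 0}, {"gripper": -1, "dx": 0, "dy": 0, "dz": -0.104, "rx": 0, "ry": 0, "rz": 0}, {"gripper": -1, "dx": 0, "dy": 0, "dz": -0.104, "rx": 0, "ry": 0, "rz": 0}], "squeeze": 45}}

```text
time_s: 15.17
ee_pos: [0.4274, -0.3303, 0.1654]
eef_rot: [0.924, 0.383, 0.002, 0.004]
contact_force: [0.9, -0.1, -0.7]
finger_gap: 0.0095
```

```bash
python3 -c "
from h import *
plan((.614,-.259,.16,97.5))"
```

```text
t 15.17 tcp [ 0.4274 -0.3303  0.1654] yaw 45.04 j6 -1.57 gap 0.0095 F [ 0.9 -0.1 -0.7]
-> [0.614, -0.259, 0.16] 97.5 d [0.1823 0.0817 0.0062] r [ 0.078  0.032 -8.744]
```

>>> {"fn": "apply_moves", "kwargs": {"deltas": [{"gripper": -1, "dx": 0.018, "dy": 0.008, "dz": 0, "rx": 0, "ry": 0, "rz": -0.9}, {"gripper": -1, "dx": 0.036, "dy": 0.016, "dz": 0, "rx": 0, "ry": 0, "rz": -1.75}, {"gripper": -1, "dx": 0.055, "dy": 0.025, "dz": 0, "rx": 0, "ry": 0, "rz": -2.6}, {"gripper": -1, "dx": 0.073, "dy": 0.033, "dz": 0, "rx": 0, "ry": 0, "rz": -3.5}, {"gripper": -1, "dx": 0.091, "dy": 0.041, "dz": 0, "rx": 0, "ry": 0, "rz": -4.4}, {"gripper": -1, "dx": 0.11, "dy": 0.049, "dz": 0, "rx": 0, "ry": 0, "rz": -5.3}, {"gripper": -1, "dx": 0.128, "dy": 0.057, "dz": 0, "rx": 0, "ry": 0, "rz": -6.1}, {"gripper": -1, "dx": 0.146, "dy": 0.065, "dz": 0, "rx": 0, "ry": 0, "rz": -7}, {"gripper": -1, "dx": 0.164, "dy": 0.073, "dz": 0.002, "rx": 0.04, "ry": 0, "rz": -7.9}, {"gripper": -1, "dx": 0.177, "dy": 0.079, "dz": 0.005, "rx": 0.08, "ry": 0.03, "rz": -8.5}, {"gripper": -1, "dx": 0.182, "dy": 0.082, "dz": 0.006, "rx": 0.08, "ry": 0.03, "rz": -8.74}, {"gripper": -1, "dx": 0.182, "dy": 0.082, "dz": 0.006, "rx": 0.08, "ry": 0.03, "rz": -8.74}, {"gripper": -1, "dx": 0.182, "dy": 0.082, "dz": 0.006, "rx": 0.08, "ry": 0.03, "rz": -8.74}]}}

```text
time_s: 16.25
ee_pos: [0.6132, -0.2594, 0.1597]
eef_rot: [0.66, 0.751, -0.0, -0.001]
contact_force: [-0.6, -0.2, -0.0]
finger_gap: 0.0097
```

Run:
```python
from h import *
np.set_printoptions(precision=4,suppress=True)
plan((.614,-.259,.16,97.5))
o=r.get_obs(); p=o["ee_pos"]
s=r.snapshot("side")[...,::-1].copy(); cv2.imwrite("pics/side5.png",s)
for dz in(-.0113,-.0473): print(proj("side",p+[0,0,dz]))
kw=[.614,-.259,.074]; print("kw",proj("side",kw))
cv2.imwrite("pics/s5.png",cv2.resize(s[230:330,275:375],(600,600),interpolation=cv2.INTER_CUBIC))
```

```text
t 16.25 tcp [ 0.6132 -0.2594  0.1597] yaw 97.4 j6 -2.2 gap 0.0097 F [-0.6 -0.2 -0. ]
-> [0.614, -0.259, 0.16] 97.5 d [ 0.0003  0.0008 -0.0003] r [-0.015 -0.004 -0.017]
[325.9876 261.2366]
[325.37   274.2374]
kw [325.032  287.4195]
```

View pics/s5.png

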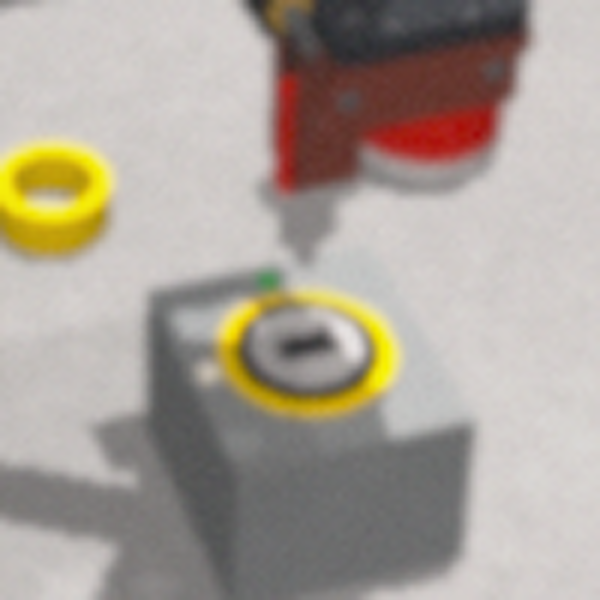

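The key hangs straight above the lock: tip at crop (305,262), slot at (307,346). I'll refine the slot centre from its dark blob in both views.

Run:
```python
from h import *
np.set_printoptions(precision=4,suppress=True)
def blob(f,b,thr):
    g=cv2.cvtColor(cv2.imread(f),cv2.COLOR_BGR2GRAY).astype(float)[b[1]:b[3],b[0]:b[2]]
    w=np.clip(thr-g,0,None); m=cv2.moments(w); u,v=m["m10"]/m["m00"],m["m01"]/m["m00"]
    a=.5*np.arctan2(2*m["mu11"],m["mu20"]-m["mu02"]); return u+b[0],v+b[1],a
for n,f,b in(("top","pics/top0.png",(359,197,367,205)),("side","pics/side0.png",(320,284,332,292)),("side","pics/side5.png",(320,284,332,292)),("top","pics/top4.png",(359,197,367,205))):
    u,v,a=blob(f,b,115); p=onz(n,u,v,.074); d=np.array([np.cos(a),np.sin(a)]); q=onz(n,u+3*d[0],v+3*d[1],.074)-onz(n,u-3*d[0],v-3*d[1],.074)
    print(n,(u,v),p,"dir",np.degrees(np.arctan2(q[1],q[0])))
# key blade dark/steel in side5: tip silhouette
g=cv2.cvtColor(cv2.imread("pics/side5.png"),cv2.COLOR_BGR2GRAY)
print(g[262:275,316:336])
```

```text
top (363.10635155096014, 201.41802067946824) [ 0.6139 -0.2595  0.074 ] dir -172.18202282273873
side (325.4530201342282, 287.1275167785235) [ 0.6151 -0.2583  0.074 ] dir 4.437892817173156
side (325.1372315035799, 287.14797136038186) [ 0.6144 -0.2582  0.074 ] dir 4.372616585004886
top (363.11028037383176, 201.50841121495327) [ 0.6136 -0.2595  0.074 ] dir -176.65783197754598
[[197 185 163 146 138 130 126 119 118 120 125 131 133 134 138 148 157 164
  179 192]
 [202 193 172 155 144 139 137 133 132 132 132 131 136 136 146 164 177 190
  197 201]
 [201 197 185 170 156 145 135 134 135 134 134 134 133 138 155 177 194 203
  206 207]
 [200 202 194 185 172 155 138 133 134 133 133 133 133 140 158 183 201 206
  209 208]
 [203 198 199 198 187 165 142 134 132 134 135 134 132 139 159 181 199 206
  207 208]
 [203 202 203 199 193 169 142 133 135 132 134 133 136 141 160 181 199 206
  205 205]
 [203 204 205 203 194 173 142 132 130 133 133 136 138 149 167 188 202 204
  208 205]
 [202 202 204 201 193 170 146 135 136 134 134 137 151 169 185 197 203 204
  204 207]
 [202 202 205 202 193 176 158 144 140 137 140 151 170 186 195 201 202 205
  203 205]
 [205 206 205 200 196 190 177 164 146 138 141 162 181 197 201 204 200 201
  199 199]
 [203 203 202 200 196 200 192 178 156 141 146 165 185 197 196 200 196 199
  196 197]
 [198 198 195 188 185 189 190 183 168 152 156 172 188 192 198 198 195 196
  196 197]
 [181 178 170 166 163 170 181 185 179 172 173 183 193 195 196 196 196 196
  196 195]]
```

```bash
python3 -c "
from h import *
plan((.6143,-.259,.13,97),(.6143,-.259,.113,97))"
```

```text
t 16.3 tcp [ 0.613  -0.2596  0.1599] yaw 97.38 j6 -2.2 gap 0.0097 F [-0.4  0.3  0.2]
-> [0.6143, -0.259, 0.13] 97 d [0.0004 0.0014 0.0299] r [-0.014 -0.003  0.063]
-> [0.6143, -0.259, 0.113] 97 d [0.0004 0.0015 0.0469] r [-0.014 -0.003  0.063]
```

>>> {"fn": "apply_moves", "kwargs": {"deltas": [{"gripper": -1, "dx": 0.0004, "dy": 0.0014, "dz": 0.012, "rx": 0, "ry": 0, "rz": 0.06}, {"gripper": -1, "dx": 0.0004, "dy": 0.0014, "dz": 0.024, "rx": 0, "ry": 0, "rz": 0.06}, {"gripper": -1, "dx": 0.0004, "dy": 0.0014, "dz": 0.032, "rx": 0, "ry": 0, "rz": 0.06}, {"gripper": -1, "dx": 0.0004, "dy": 0.0014, "dz": 0.037, "rx": 0, "ry": 0, "rz": 0.06}, {"gripper": -1, "dx": 0.0004, "dy": 0.0014, "dz": 0.042, "rx": 0, "ry": 0, "rz": 0.06}, {"gripper": -1, "dx": 0.0004, "dy": 0.0014, "dz": 0.046, "rx": 0, "ry": 0, "rz": 0.06}, {"gripper": -1, "dx": 0.0004, "dy": 0.0014, "dz": 0.047, "rx": 0, "ry": 0, "rz": 0.06}]}}

```text
time_s: 16.88
ee_pos: [0.6138, -0.2588, 0.112]
eef_rot: [0.663, 0.749, -0.001, -0.001]
contact_force: [-0.4, -0.2, -0.6]
finger_gap: 0.0097
```

```bash
python3 -c "
from h import *
plan((.6143,-.259,.105,97))"
```

```text
t 16.88 tcp [ 0.6138 -0.2588  0.112 ] yaw 97.01 j6 -2.2 gap 0.0097 F [-0.4 -0.2 -0.6]
-> [0.6143, -0.259, 0.105] 97 d [-0.0002  0.0005  0.007 ] r [-0.023 -0.009  0.001]
```

>>> {"fn": "apply_moves", "kwargs": {"deltas": [{"gripper": -1, "dx": 0, "dy": 0.0003, "dz": 0.002, "rx": 0, "ry": 0, "rz": 0}, {"gripper": -1, "dx": 0, "dy": 0.0003, "dz": 0.004, "rx": 0, "ry": 0, "rz": 0}, {"gripper": -1, "dx": 0, "dy": 0.0003, "dz": 0.006, "rx": 0, "ry": 0, "rz": 0}, {"gripper": -1, "dx": 0, "dy": 0.0003, "dz": 0.0075, "rx": 0, "ry": 0, "rz": 0}, {"gripper": -1, "dx": 0, "dy": 0.0003, "dz": 0.008, "rx": 0, "ry": 0, "rz": 0}]}}

```text
time_s: 17.3
ee_pos: [0.6151, -0.2591, 0.1044]
eef_rot: [0.663, 0.749, -0.0, -0.0]
contact_force: [2.1, 0.1, 0.8]
finger_gap: 0.0101
```

>>> {"fn": "apply_moves", "kwargs": {"deltas": [{"gripper": -1, "dx": 0, "dy": 0.0005, "dz": 0.002, "rx": 0, "ry": 0, "rz": 0}, {"gripper": -1, "dx": 0, "dy": 0.0005, "dz": 0.004, "rx": 0, "ry": 0, "rz": 0}, {"gripper": -1, "dx": 0, "dy": 0.0005, "dz": 0.006, "rx": 0, "ry": 0, "rz": 0}, {"gripper": -1, "dx": 0, "dy": 0.0005, "dz": 0.0075, "rx": 0, "ry": 0, "rz": 0}, {"gripper": -1, "dx": 0, "dy": 0.0005, "dz": 0.0085, "rx": 0, "ry": 0, "rz": 0}, {"gripper": -1, "dx": 0, "dy": 0.0005, "dz": 0.009, "rx": 0, "ry": 0, "rz": 0}]}}

```text
time_s: 17.8
ee_pos: [0.6154, -0.2589, 0.0951]
eef_rot: [0.663, 0.749, -0.0, -0.0]
contact_force: [0.0, 0.3, 1.9]
finger_gap: 0.0097
```

>>> {"fn": "apply_moves", "kwargs": {"deltas": [{"gripper": -1, "dx": 0, "dy": 0, "dz": 0.001, "rx": 0, "ry": 0, "rz": 0}, {"gripper": -1, "dx": 0, "dy": 0, "dz": 0.001, "rx": 0, "ry": 0, "rz": 0}, {"gripper": -1, "dx": 0, "dy": 0, "dz": 0.001, "rx": 0, "ry": 0, "rz": 0}]}}

```text
time_s: 18.05
ee_pos: [0.6154, -0.2589, 0.0949]
eef_rot: [0.663, 0.749, -0.0, -0.0]
contact_force: [-1.3, 0.8, 5.0]
finger_gap: 0.0095
```

>>> {"fn": "apply_moves", "kwargs": {"deltas": [{"gripper": -1, "dx": 0, "dy": 0, "dz": 0.0012, "rx": 0, "ry": 0, "rz": 1.1}, {"gripper": -1, "dx": 0, "dy": 0, "dz": 0.0013, "rx": 0, "ry": 0, "rz": 2.2}, {"gripper": -1, "dx": 0, "dy": 0, "dz": 0.0014, "rx": 0, "ry": 0, "rz": 2.7}, {"gripper": -1, "dx": 0, "dy": 0, "dz": 0.0014, "rx": 0, "ry": 0, "rz": 2.7}, {"gripper": -1, "dx": 0, "dy": 0, "dz": 0.0014, "rx": 0, "ry": 0, "rz": 1.6}, {"gripper": -1, "dx": 0, "dy": 0, "dz": 0.0014, "rx": 0, "ry": 0, "rz": 0.5}, {"gripper": -1, "dx": 0, "dy": 0, "dz": 0.0014, "rx": 0, "ry": 0, "rz": -0.6}, {"gripper": -1, "dx": 0, "dy": 0, "dz": 0.0014, "rx": 0, "ry": 0, "rz": -1.7}, {"gripper": -1, "dx": 0, "dy": 0, "dz": 0.0014, "rx": 0, "ry": 0, "rz": -2.7}, {"gripper": -1, "dx": 0, "dy": 0, "dz": 0.0014, "rx": 0, "ry": 0, "rz": -2.7}, {"gripper": -1, "dx": 0, "dy": 0, "dz": 0.0014, "rx": 0, "ry": 0, "rz": -1.6}, {"gripper": -1, "dx": 0, "dy": 0, "dz": 0.0014, "rx": 0, "ry": 0, "rz": -0.5}, {"gripper": -1, "dx": 0, "dy": 0, "dz": 0.0014, "rx": 0, "ry": 0, "rz": 0}, {"gripper": -1, "dx": 0, "dy": 0, "dz": 0.0014, "rx": 0, "ry": 0, "rz": 0}]}}

```text
time_s: 19.22
ee_pos: [0.6163, -0.2595, 0.0948]
eef_rot: [0.663, 0.749, -0.0, 0.001]
contact_force: [-0.9, 1.2, 7.5]
finger_gap: 0.0097
```

>>> {"fn": "apply_moves", "kwargs": {"deltas": [{"gripper": -1, "dx": 0, "dy": -0.0004, "dz": 0.0012, "rx": 0, "ry": 0, "rz": 1.1}, {"gripper": -1, "dx": 0, "dy": -0.0004, "dz": 0.0012, "rx": 0, "ry": 0, "rz": 2.2}, {"gripper": -1, "dx": 0, "dy": -0.0004, "dz": 0.0012, "rx": 0, "ry": 0, "rz": 3}, {"gripper": -1, "dx": 0, "dy": -0.0004, "dz": 0.0012, "rx": 0, "ry": 0, "rz": 3}]}}

```text
time_s: 19.55
ee_pos: [0.6163, -0.2595, 0.0946]
eef_rot: [0.773, 0.635, 0.0, 0.001]
contact_force: [-0.5, 1.0, 5.7]
finger_gap: 0.0099
```

```bash
python3 -c "
from h import *
plan((.615,-.259,.0945,97)); print(r.get_obs()['ft_torque'])"
```

```text
t 19.55 tcp [ 0.6163 -0.2595  0.0946] yaw 78.84 j6 -1.88 gap 0.0099 F [-0.5  1.   5.7]
-> [0.615, -0.259, 0.0945] 97 d [ 0.0003 -0.0014  0.0001] r [ 0.022  0.014 -3.026]
[0.38846218 0.14858403 0.03166979]
```

>>> {"fn": "apply_moves", "kwargs": {"deltas": [{"gripper": -1, "dx": 0, "dy": 0, "dz": 0.0012, "rx": 0, "ry": 0, "rz": -1.1}, {"gripper": -1, "dx": 0, "dy": 0, "dz": 0.0012, "rx": 0, "ry": 0, "rz": -2.2}, {"gripper": -1, "dx": 0, "dy": 0, "dz": 0.0012, "rx": 0, "ry": 0, "rz": -3.3}, {"gripper": -1, "dx": 0, "dy": 0, "dz": 0.0012, "rx": 0, "ry": 0, "rz": -4.4}, {"gripper": -1, "dx": 0, "dy": 0, "dz": 0.0012, "rx": 0, "ry": 0, "rz": -5.5}, {"gripper": -1, "dx": 0, "dy": 0, "dz": 0.0012, "rx": 0, "ry": 0, "rz": -6.2}, {"gripper": -1, "dx": 0, "dy": 0, "dz": 0.0012, "rx": 0, "ry": 0, "rz": -6.2}]}}

```text
time_s: 20.13
ee_pos: [0.6156, -0.2574, 0.0946]
eef_rot: [0.527, 0.85, 0.001, -0.0]
contact_force: [-3.5, 8.0, 13.2]
finger_gap: 0.0095
```

```bash
python3 -c "
from h import *
plan((.615,-.259,.0945,97)); print(r.get_obs()['ft_torque'])"
```

```text
t 20.13 tcp [ 0.6156 -0.2574  0.0946] yaw 116.38 j6 -2.53 gap 0.0095 F [-3.5  8.  13.2]
-> [0.615, -0.259, 0.0945] 97 d [-0.0012 -0.0012  0.0001] r [ 0.014 -0.014  3.231]
[ 1.69656907  0.80910808 -0.04838711]
```

>>> {"fn": "apply_moves", "kwargs": {"deltas": [{"gripper": -1, "dx": -0.001, "dy": 0, "dz": 0, "rx": 0, "ry": 0, "rz": 1.1}, {"gripper": -1, "dx": -0.0012, "dy": 0, "dz": 0, "rx": 0, "ry": 0, "rz": 2.2}, {"gripper": -1, "dx": -0.0012, "dy": 0, "dz": 0, "rx": 0, "ry": 0, "rz": 3.2}, {"gripper": -1, "dx": -0.0012, "dy": 0, "dz": 0, "rx": 0, "ry": 0, "rz": 3.2}, {"gripper": -1, "dx": -0.0012, "dy": 0, "dz": 0, "rx": 0, "ry": 0, "rz": 3.2}]}}

```text
time_s: 20.55
ee_pos: [0.6164, -0.2588, 0.095]
eef_rot: [0.66, 0.752, 0.001, 0.0]
contact_force: [0.7, -0.1, 3.1]
finger_gap: 0.0099
```

```bash
python3 -c "
from h import *
plan((.615,-.259,.0945,97)); print(r.get_obs()['ft_torque'])
s=r.snapshot('side')[...,::-1]; cv2.imwrite('pics/s6.png',cv2.resize(s[230:330,275:375],(600,600),interpolation=cv2.INTER_CUBIC))"
```

```text
t 20.55 tcp [ 0.6164 -0.2588  0.095 ] yaw 97.45 j6 -2.2 gap 0.0099 F [ 0.7 -0.1  3.1]
-> [0.615, -0.259, 0.0945] 97 d [ 0.     -0.0014  0.0005] r [ 0.016 -0.009  0.074]
[0.00281319 0.03434803 0.01701465]
```

View pics/s6.png

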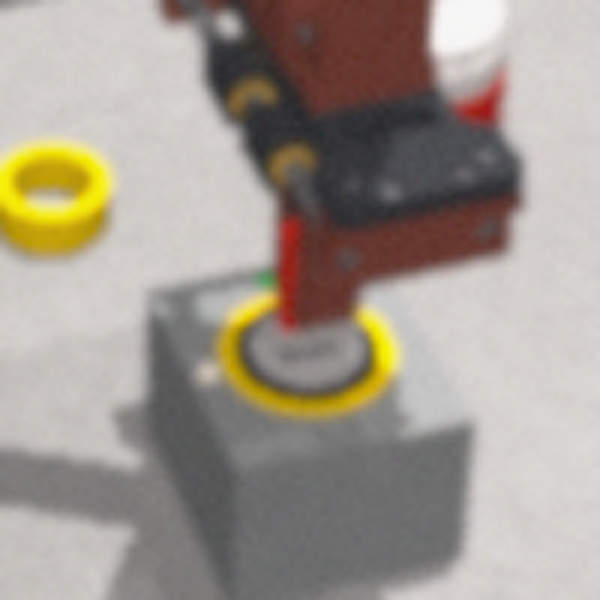

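>>> {"fn": "apply_moves", "kwargs": {"deltas": [{"gripper": -1, "dx": 0, "dy": -0.0005, "dz": 0.0008, "rx": 0, "ry": 0, "rz": 0}, {"gripper": -1, "dx": 0, "dy": -0.0005, "dz": 0.0008, "rx": 0, "ry": 0, "rz": 1.1}, {"gripper": -1, "dx": 0, "dy": -0.0005, "dz": 0.0008, "rx": 0, "ry": 0, "rz": 2.2}, {"gripper": -1, "dx": 0, "dy": -0.0005, "dz": 0.0008, "rx": 0, "ry": 0, "rz": 2.7}, {"gripper": -1, "dx": 0, "dy": -0.0005, "dz": 0.0008, "rx": 0, "ry": 0, "rz": 2.7}, {"gripper": -1, "dx": 0, "dy": -0.0005, "dz": 0.0008, "rx": 0, "ry": 0, "rz": 1.6}, {"gripper": -1, "dx": 0, "dy": -0.0005, "dz": 0.0008, "rx": 0, "ry": 0, "rz": 0.5}, {"gripper": -1, "dx": 0, "dy": -0.0005, "dz": 0.0008, "rx": 0, "ry": 0, "rz": -0.6}, {"gripper": -1, "dx": 0, "dy": -0.0005, "dz": 0.0008, "rx": 0, "ry": 0, "rz": -1.7}, {"gripper": -1, "dx": 0, "dy": -0.0005, "dz": 0.0008, "rx": 0, "ry": 0, "rz": -2.3}, {"gripper": -1, "dx": 0, "dy": -0.0005, "dz": 0.0008, "rx": 0, "ry": 0, "rz": -2.3}]}}

```text
time_s: 21.52
ee_pos: [0.6154, -0.2579, 0.0948]
eef_rot: [0.561, 0.828, 0.001, -0.001]
contact_force: [-1.8, 4.6, 9.7]
finger_gap: 0.0095
```

```bash
python3 -c "
from h import *
plan((.6158,-.259,.0945,97.4)); print(r.get_obs()['ft_torque'])"
```

```text
t 21.52 tcp [ 0.6154 -0.2579  0.0948] yaw 111.69 j6 -2.45 gap 0.0095 F [-1.8  4.6  9.7]
-> [0.6158, -0.259, 0.0945] 97.4 d [-0.0012 -0.      0.0003] r [ 0.012 -0.025  2.381]
[0.88986584 0.52274193 0.01683492]
```

>>> {"fn": "apply_moves", "kwargs": {"deltas": [{"gripper": -1, "dx": 0, "dy": 0, "dz": 0.0004, "rx": 0, "ry": 0, "rz": 0}, {"gripper": -1, "dx": 0, "dy": 0, "dz": 0.0004, "rx": 0, "ry": 0, "rz": 1.1}, {"gripper": -1, "dx": 0, "dy": 0, "dz": 0.0004, "rx": 0, "ry": 0, "rz": 2.2}, {"gripper": -1, "dx": 0, "dy": 0, "dz": 0.0004, "rx": 0, "ry": 0, "rz": 3.3}, {"gripper": -1, "dx": 0, "dy": 0, "dz": 0.0004, "rx": 0, "ry": 0, "rz": 4.4}, {"gripper": -1, "dx": 0, "dy": 0, "dz": 0.0004, "rx": 0, "ry": 0, "rz": 5.2}, {"gripper": -1, "dx": 0, "dy": 0, "dz": 0.0004, "rx": 0, "ry": 0, "rz": 5.2}, {"gripper": -1, "dx": 0, "dy": 0, "dz": 0.0006, "rx": 0, "ry": 0, "rz": 4.1}, {"gripper": -1, "dx": 0, "dy": 0, "dz": 0.0006, "rx": 0, "ry": 0, "rz": 3}, {"gripper": -1, "dx": 0, "dy": 0, "dz": 0.0006, "rx": 0, "ry": 0, "rz": 1.9}, {"gripper": -1, "dx": 0, "dy": 0, "dz": 0.0006, "rx": 0, "ry": 0, "rz": 0.8}, {"gripper": -1, "dx": 0, "dy": 0, "dz": 0.0006, "rx": 0, "ry": 0, "rz": 0}, {"gripper": -1, "dx": 0, "dy": 0, "dz": 0.0006, "rx": 0, "ry": 0, "rz": 0}]}}

```text
time_s: 22.6
ee_pos: [0.6158, -0.2577, 0.0949]
eef_rot: [0.557, 0.83, 0.002, -0.0]
contact_force: [0.2, 2.1, 6.1]
finger_gap: 0.0099
```

```bash
python3 -c "
from h import *
plan((.6156,-.258,.0945,97.4)); print(r.get_obs()['ft_torque'])"
```

```text
t 22.6 tcp [ 0.6158 -0.2577  0.0949] yaw 112.29 j6 -2.46 gap 0.0099 F [0.2 2.1 6.1]
-> [0.6156, -0.258, 0.0945] 97.4 d [-0.0002 -0.0003  0.0004] r [ 0.022 -0.023  2.482]
[ 0.45913928  0.07526469 -0.05785628]
```

>>> {"fn": "apply_moves", "kwargs": {"deltas": [{"gripper": -1, "dx": 0, "dy": 0, "dz": 0.0005, "rx": 0, "ry": 0, "rz": 1.1}, {"gripper": -1, "dx": 0, "dy": 0, "dz": 0.0006, "rx": 0, "ry": 0, "rz": 2.2}, {"gripper": -1, "dx": 0, "dy": 0, "dz": 0.0007, "rx": 0, "ry": 0, "rz": 3.3}, {"gripper": -1, "dx": 0, "dy": 0, "dz": 0.0008, "rx": 0, "ry": 0, "rz": 4.4}, {"gripper": -1, "dx": 0, "dy": 0, "dz": 0.0008, "rx": 0, "ry": 0, "rz": 5.5}, {"gripper": -1, "dx": 0, "dy": 0, "dz": 0.0008, "rx": 0, "ry": 0, "rz": 5.8}, {"gripper": -1, "dx": 0, "dy": 0, "dz": 0.0008, "rx": 0, "ry": 0, "rz": 5.8}]}}

```text
time_s: 23.18
ee_pos: [0.6156, -0.2577, 0.0937]
eef_rot: [0.779, 0.627, 0.001, -0.001]
contact_force: [0.3, 0.0, -0.2]
finger_gap: 0.0099
```

```bash
python3 -c "
from h import *
plan((.6156,-.258,.0945,97.4)); print(r.get_obs()['ft_torque'])"
```

```text
t 23.18 tcp [ 0.6156 -0.2577  0.0937] yaw 77.73 j6 -1.86 gap 0.0099 F [ 0.3  0.  -0.2]
-> [0.6156, -0.258, 0.0945] 97.4 d [-0.0003  0.0001 -0.0008] r [ 0.007 -0.03  -3.279]
[ 0.05480021 -0.02450917  0.04517849]
```

It slipped: the force is now zero at a lower z. I'll follow it down while turning back to centre.

>>> {"fn": "apply_moves", "kwargs": {"deltas": [{"gripper": -1, "dx": 0, "dy": 0, "dz": 0.0015, "rx": 0, "ry": 0, "rz": -0.8}, {"gripper": -1, "dx": 0, "dy": 0, "dz": 0.0025, "rx": 0, "ry": 0, "rz": -1.6}, {"gripper": -1, "dx": 0, "dy": 0, "dz": 0.003, "rx": 0, "ry": 0, "rz": -2.4}, {"gripper": -1, "dx": 0, "dy": 0, "dz": 0.0035, "rx": 0, "ry": 0, "rz": -3.2}, {"gripper": -1, "dx": 0, "dy": 0, "dz": 0.004, "rx": 0, "ry": 0, "rz": -3.2}]}}

```text
time_s: 23.6
ee_pos: [0.6156, -0.2573, 0.0902]
eef_rot: [0.66, 0.752, 0.002, -0.001]
contact_force: [-1.7, 1.8, 8.8]
finger_gap: 0.0098
```

```bash
python3 -c "
from h import *
plan((.6156,-.258,.0855,97)); print(r.get_obs()['ft_torque'])"
```

```text
t 23.6 tcp [ 0.6156 -0.2573  0.0902] yaw 97.48 j6 -2.2 gap 0.0098 F [-1.7  1.8  8.8]
-> [0.6156, -0.258, 0.0855] 97 d [-0.0007 -0.0001  0.0047] r [ 0.014 -0.035  0.079]
[ 0.52659521  0.32748448 -0.3305338 ]
```

>>> {"fn": "apply_moves", "kwargs": {"deltas": [{"gripper": -1, "dx": 0, "dy": 0, "dz": -0.0005, "rx": 0, "ry": 0, "rz": 0.5}, {"gripper": -1, "dx": 0, "dy": 0, "dz": -0.0003, "rx": 0, "ry": 0, "rz": 1}, {"gripper": -1, "dx": 0, "dy": 0, "dz": -0.0001, "rx": 0, "ry": 0, "rz": 1.5}, {"gripper": -1, "dx": 0, "dy": 0, "dz": 0.0002, "rx": 0, "ry": 0, "rz": 1.5}]}}

```text
time_s: 23.93
ee_pos: [0.6154, -0.2573, 0.0898]
eef_rot: [0.715, 0.699, 0.002, -0.001]
contact_force: [0.0, -0.0, -0.0]
finger_gap: 0.0097
```

```bash
python3 -c "
from h import *
plan((.6156,-.258,.0855,97)); print(r.get_obs()['ft_torque'])"
```

```text
t 23.93 tcp [ 0.6154 -0.2573  0.0898] yaw 88.65 j6 -2.05 gap 0.0097 F [ 0. -0. -0.]
-> [0.6156, -0.258, 0.0855] 97 d [-0.0007  0.0002  0.0043] r [ 0.008 -0.037 -1.391]
[ 0.00225289  0.02593172 -0.03335273]
```

>>> {"fn": "apply_moves", "kwargs": {"deltas": [{"gripper": -1, "dx": -0.0003, "dy": 0, "dz": 0.001, "rx": 0, "ry": 0, "rz": 0}, {"gripper": -1, "dx": -0.0003, "dy": 0, "dz": 0.002, "rx": 0, "ry": 0, "rz": 0}, {"gripper": -1, "dx": -0.0003, "dy": 0, "dz": 0.003, "rx": 0, "ry": 0, "rz": 0}, {"gripper": -1, "dx": -0.0003, "dy": 0, "dz": 0.004, "rx": 0, "ry": 0, "rz": 0}, {"gripper": -1, "dx": -0.0003, "dy": 0, "dz": 0.004, "rx": 0, "ry": 0, "rz": 0}]}}

```text
time_s: 24.35
ee_pos: [0.6153, -0.2574, 0.0854]
eef_rot: [0.715, 0.699, 0.002, -0.001]
contact_force: [1.1, 0.4, 0.0]
finger_gap: 0.0096
```

```bash
python3 -c "
from h import *
plan((.6156,-.258,.0855,97)); print(r.get_obs()['ft_torque'])"
```

```text
t 24.35 tcp [ 0.6153 -0.2574  0.0854] yaw 88.71 j6 -2.05 gap 0.0096 F [1.1 0.4 0. ]
-> [0.6156, -0.258, 0.0855] 97 d [-0.0006  0.0003 -0.0001] r [ 0.006 -0.04  -1.382]
[ 0.20954995 -0.13548934  0.00062491]
```

>>> {"fn": "apply_moves", "kwargs": {"deltas": [{"gripper": -1, "dx": 0, "dy": 0, "dz": 0.0005, "rx": 0, "ry": 0, "rz": 0}, {"gripper": -1, "dx": 0, "dy": 0, "dz": 0.001, "rx": 0, "ry": 0, "rz": 0}, {"gripper": -1, "dx": 0, "dy": 0, "dz": 0.0014, "rx": 0, "ry": 0, "rz": 0}, {"gripper": -1, "dx": 0, "dy": 0, "dz": 0.0014, "rx": 0, "ry": 0, "rz": 0}]}}

```text
time_s: 24.68
ee_pos: [0.6154, -0.2574, 0.0852]
eef_rot: [0.715, 0.699, 0.002, -0.001]
contact_force: [-1.4, 1.9, 8.0]
finger_gap: 0.01
```

```bash
python3 -c "
from h import *
plan((.6154,-.258,.0845,97)); print(r.get_obs()['ft_torque'])
s=r.snapshot('side')[...,::-1]; cv2.imwrite('pics/s7.png',cv2.resize(s[230:330,275:375],(600,600),interpolation=cv2.INTER_CUBIC))"
```

```text
t 24.68 tcp [ 0.6154 -0.2574  0.0852] yaw 88.74 j6 -2.05 gap 0.01 F [-1.4  1.9  8. ]
-> [0.6154, -0.258, 0.0845] 97 d [-0.0006  0.      0.0007] r [ 0.009 -0.038 -1.376]
[ 0.42014239  0.32434172 -0.0149753 ]
```

View pics/s7.png

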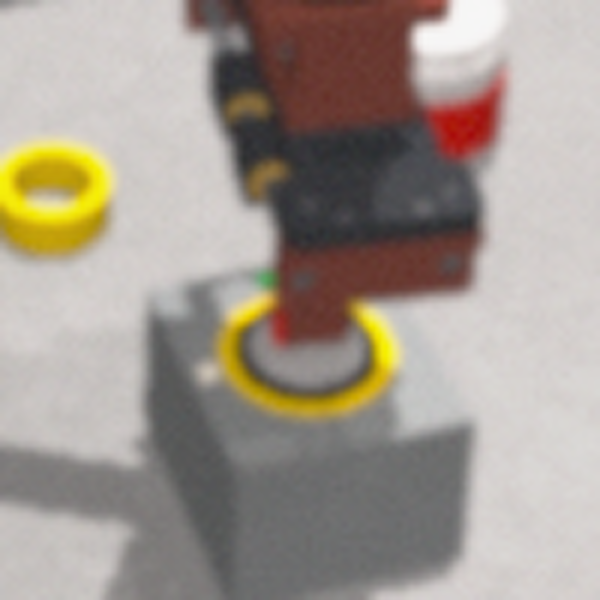

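The key is home: z = 0.0852 against a hard stop at 8 N, where 0.0853 was predicted, and the collar is on the lock face at crop (310,340). Now I'll turn it clockwise with a light push.

>>> {"fn": "apply_moves", "kwargs": {"deltas": [{"gripper": -1, "dx": -0.0005, "dy": 0, "dz": 0.0006, "rx": 0, "ry": 0, "rz": 0}, {"gripper": -1, "dx": -0.0005, "dy": 0, "dz": 0.0006, "rx": 0, "ry": 0, "rz": 0}, {"gripper": -1, "dx": -0.0006, "dy": 0, "dz": 0.0006, "rx": 0, "ry": 0, "rz": 1}, {"gripper": -1, "dx": -0.0006, "dy": 0, "dz": 0.0006, "rx": 0, "ry": 0, "rz": 2}, {"gripper": -1, "dx": -0.0006, "dy": 0, "dz": 0.0006, "rx": 0, "ry": 0, "rz": 3}, {"gripper": -1, "dx": -0.0006, "dy": 0, "dz": 0.0006, "rx": 0, "ry": 0, "rz": 4}, {"gripper": -1, "dx": -0.0006, "dy": 0, "dz": 0.0006, "rx": 0, "ry": 0, "rz": 5}, {"gripper": -1, "dx": -0.0006, "dy": 0, "dz": 0.0006, "rx": 0, "ry": 0, "rz": 6}, {"gripper": -1, "dx": -0.0006, "dy": 0, "dz": 0.0006, "rx": 0, "ry": 0, "rz": 7}, {"gripper": -1, "dx": -0.0006, "dy": 0, "dz": 0.0006, "rx": 0, "ry": 0, "rz": 8}]}}

```text
time_s: 25.57
ee_pos: [0.6156, -0.2586, 0.0852]
eef_rot: [0.938, 0.346, 0.001, -0.001]
contact_force: [-0.5, 0.2, 5.2]
finger_gap: 0.0096
```

```bash
python3 -c "
from h import *
plan((.6154,-.2582,.0846,-12)); print(r.get_obs()['ft_torque'])"
```

```text
t 25.57 tcp [ 0.6156 -0.2586  0.0852] yaw 40.49 j6 -1.21 gap 0.0096 F [-0.5  0.2  5.2]
-> [0.6154, -0.2582, 0.0846] -12 d [ 0.0001 -0.0004  0.0006] r [-0.024 -0.018  8.748]
[0.00600545 0.29424996 0.10363736]
```

>>> {"fn": "apply_moves", "kwargs": {"deltas": [{"gripper": -1, "dx": 0, "dy": 0, "dz": 0.0006, "rx": 0, "ry": 0, "rz": 1}, {"gripper": -1, "dx": 0, "dy": 0, "dz": 0.0006, "rx": 0, "ry": 0, "rz": 2}, {"gripper": -1, "dx": 0, "dy": 0, "dz": 0.0006, "rx": 0, "ry": 0, "rz": 3}, {"gripper": -1, "dx": 0, "dy": 0, "dz": 0.0006, "rx": 0, "ry": 0, "rz": 4}, {"gripper": -1, "dx": 0, "dy": 0, "dz": 0.0006, "rx": 0, "ry": 0, "rz": 5}, {"gripper": -1, "dx": 0, "dy": 0, "dz": 0.0006, "rx": 0, "ry": 0, "rz": 6}, {"gripper": -1, "dx": 0, "dy": 0, "dz": 0.0006, "rx": 0, "ry": 0, "rz": 7}, {"gripper": -1, "dx": 0, "dy": 0, "dz": 0.0006, "rx": 0, "ry": 0, "rz": 7.8}, {"gripper": -1, "dx": 0, "dy": 0, "dz": 0.0006, "rx": 0, "ry": 0, "rz": 8.4}, {"gripper": -1, "dx": 0, "dy": 0, "dz": 0.0006, "rx": 0, "ry": 0, "rz": 8.4}, {"gripper": -1, "dx": 0, "dy": 0, "dz": 0.0006, "rx": 0, "ry": 0, "rz": 8.4}]}}

```text
time_s: 26.48
ee_pos: [0.6145, -0.259, 0.0852]
eef_rot: [0.996, -0.086, -0.0, -0.001]
contact_force: [-4.7, 0.8, 8.1]
finger_gap: 0.01
```

```bash
python3 -c "
from h import *
plan((.6154,-.2585,.0846,-12)); print(r.get_obs()['ft_torque'])
I=[r.snapshot(n)[...,::-1] for n in('side','top')]
cv2.imwrite('pics/v8.png',np.hstack([cv2.resize(I[0][110:330,220:380],(400,550),interpolation=cv2.INTER_CUBIC),cv2.resize(I[1][160:300,180:280],(390,550),interpolation=cv2.INTER_CUBIC)]))"
```

```text
t 26.48 tcp [ 0.6145 -0.259   0.0852] yaw -9.87 j6 -0.33 gap 0.01 F [-4.7  0.8  8.1]
-> [0.6154, -0.2585, 0.0846] -12 d [ 0.0008 -0.0007  0.0006] r [-0.018  0.01   0.355]
[-0.00601962  0.91844507  0.09426249]
```

View pics/v8.png

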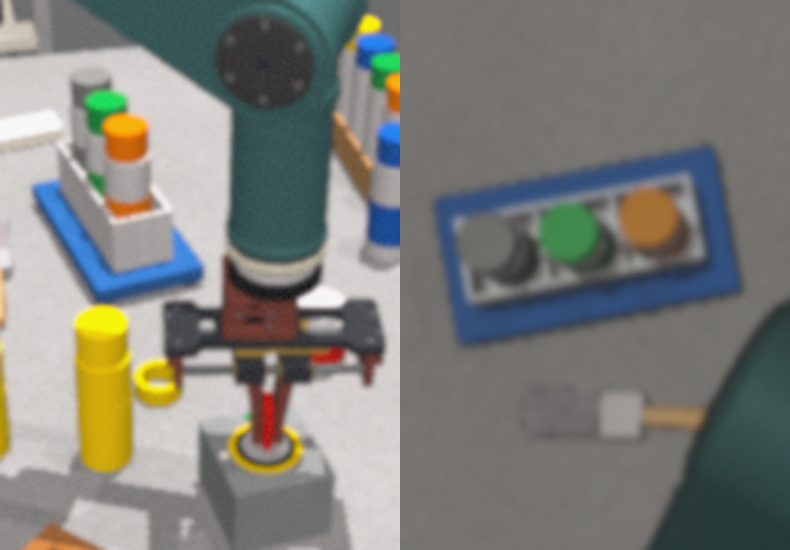

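Three cans stand upright in the holder, and the key is turned and gripped, with its bow at (268,420). I'll turn it slightly further towards the stop, hold, and hand in.

>>> {"fn": "apply_moves", "kwargs": {"deltas": [{"gripper": -1, "dx": 0.0005, "dy": 0, "dz": 0.0005, "rx": 0, "ry": 0, "rz": 0.4}, {"gripper": -1, "dx": 0.0005, "dy": 0, "dz": 0.0005, "rx": 0, "ry": 0, "rz": 0.6}, {"gripper": -1, "dx": 0.0005, "dy": 0, "dz": 0.0005, "rx": 0, "ry": 0, "rz": 0.6}, {"gripper": -1, "dx": 0.0005, "dy": 0, "dz": 0.0005, "rx": 0, "ry": 0, "rz": 0.6}, {"gripper": -1, "dx": 0.0005, "dy": 0, "dz": 0.0005, "rx": 0, "ry": 0, "rz": 0.6}]}}

```text
time_s: 27.0
ee_pos: [0.6143, -0.259, 0.0852]
eef_rot: [0.993, -0.117, -0.001, -0.001]
contact_force: [-1.5, 2.3, 7.7]
finger_gap: 0.0098
```

```bash
python3 -c "
from h import *
plan((.6154,-.2585,.0846,-13)); print(r.get_obs()['ft_torque'])
print(r.job_done())"
```

```text
t 27.0 tcp [ 0.6143 -0.259   0.0852] yaw -13.41 j6 -0.27 gap 0.0098 F [-1.5  2.3  7.7]
-> [0.6154, -0.2585, 0.0846] -13 d [ 0.0009 -0.0008  0.0006] r [-0.015  0.021 -0.069]
[0.29487327 0.54656396 0.04077774]
the job is handed in; nothing more can be done
None
```

I placed both cans, seated the key and turned it, and handed the job in at 27.0 s with the key still gripped and held turned. `job_done` gives no verdict, so what follows is from my own readings.

- **Cans:** I lowered the green can into the middle cell and the orange can into the -y end cell. Each was released at about 4–6 N of floor contact. The last picture shows all three cans upright in the holder, with the grey one in place.
- **Can positions:** The caps measured within about 4 mm of the cell centres. The one exception is the green can, which one side-view reading put about 7 mm off in y. The top view agreed with its cell, so I did not re-measure.
- **Key home:** The pins gave way on about the fifth twist, after I re-centred the key and went to about 20° clockwise. It bound briefly on the way down, at about 9 N and 0.33 N m. It then seated against a hard stop at TCP z 0.0852, where I predicted 0.0853.
- **Key turned:** The gripper turned about 111° clockwise in total under a push of about 8 N. Allowing for the key's play, I put the lock at about 1.6 rad, but I had no direct reading of it.
- **Last check:** The finger gap was 9.8 mm on the 10 mm bow, gripping at 45 N. The wrist torque was lower at the very end (0.04 N m, against 0.09–0.10 while turning). That sensor varies by several hundredths, so I can't confirm the key reached the 1.62 rad stop.

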